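# Draw one bay of beads from the magazine and put them on the scale

## Robot

A 6-joint arm with a two-finger parallel gripper is mounted at the origin on the work surface. World frame = base frame: x ahead of the robot, y to its left, z up, the work surface at z = 0. Lengths are in m, angles in rad, forces in N, time in s.
With the tool pointing down it reaches from about 0.25 to 0.775 m from the base axis. Payload 4 kg.
Tool frame: the origin (TCP) lies midway between the tips of the shut fingers; the grasp point (between the pads) lies 19 mm behind it; z points along the fingers, y is the direction in which the jaws open and shut (so a half turn about z gives the same grasp; the last joint's range is limited). The gripper opens to 94 mm and grips with 3 to 60 N. Pads are 16 mm wide; open, the fingers measure 119 mm over their backs; the gripper's body (75 mm by 177 mm) begins 78 mm behind the grasp point.
Start: joints at [-1.299, 0.087, 1.371, -0, 1.684, -0.103], TCP at [0.201, -0.512, 0.206] pointing down, gripper open.
Joint ranges: [-3.1, 3.1], [-0.76, 2.03], [0.27, 2.55], [-1.08, 4.22], [0.17, 2.65], [-2.57, 2.57]. Speed limits (rad/s): [2.79, 2.79, 3.14, 3.14, 3.14, 3.14].

## Interface

Orientations are given as [roll, pitch, yaw] about the fixed x, y, z axes, in that order (R = Rz(yaw) Ry(pitch) Rx(roll)).
In Python, from bench import robot gives the robot as it stands.
- The arm moves only by the tool servo_tool, never from a script. Its argument "rows" is a list of rows, each a list of 2 entries, a list of its own where there are three numbers: the shift along the tool's x, y, z normalised to -1 to 1, where 1 is 0.08 m, then the turn about the tool's z normalised to -1 to 1, where 1 is pi/2 rad. A call has 1 to 12 rows; each row is the pose to reach, as a shift and turn from the pose commanded when the call began, along the tool's axes at that moment; what a row does not reach only later rows make up. A row lasts 1/12 s, in which the tool goes at most 41.7 mm and 7.16 degrees, less where a joint would pass 70% of its speed; a pose out of reach is approached as far as the arm can. A call with a number of a shift or a turn outside -1 to 1 is refused whole. A call with a gripper value outside its range is refused whole. "grip" is the closure, from -1 (fully open) to 1 (shut), set as the call begins (left out, the last holds). The fingers move at their own pace and stop on an object; the grip force is fixed at half the most. Time passes only in rows, so rows that repeat a pose let the fingers close. It gives the time, the measured TCP pose, the force and the opening at its end, in the units of the state.
- robot.get_obs(): the state, without advancing time (a new reading comes with each control period).
- robot.snapshot(name): name is "scene" or "top" or "wrist"; returns a dict with "pixels" (384x512x3 uint8, red, green, blue), "camera_matrix" (3x3 intrinsics, pixels), "world_from_camera" (4x4, takes a point from camera to world coordinates). Camera axes: x right, y down, z forward; pixel columns grow to the right and rows downward; lengths in m; the calibration is good to about 2 mm. A picture is of the moment at which its call begins. There is no depth.
- robot.close_job(): hands the job in, once; it reports no verdict.
The state is a dict: "time": time; "joint_positions": joint angles; "qvel": joint speeds; "joint_torque": joint torques, N m; "tool_pos": TCP position; "ee_rot": TCP orientation; "wrist_force": force on the tool from outside, world axes, zero at the start; "wrist_torque": the same for the moment, N m; "width": finger opening in m.
Only numpy, scipy, OpenCV 4.12 (cv2) and the standard library are available. Lean on these libraries where they do the work, as an engineer would, in place of code of your own. Each camera call takes 0.05 s, during which the arm holds its last target.

## Task

Stand the empty scoop pan under the lip of the bead magazine's chute, then pull the stiff slide gate open 30 mm, to the second index line, so that only the two steel beads of the bay farther from the gate's handle roll down into the pan. Push the gate fully shut again with the other two beads still in their bay, then carry the pan with its two beads to the bench scale and leave it standing upright on the middle of the weighing plate. Do not disturb the other things on the bench.

Things in the scene. Friction and masses are not known exactly. Their poses are not given: they have to be found in the camera images.
- magazine: Fixed aluminium bead magazine, origin at table level under the middle of its two open-topped bays, yaw within 0.3 rad. Own -x: the way the chute runs (towards the robot); own +y: the way the gate is pulled. Bay block 60 x 72 mm in plan, top 140 mm up; base plate 120 (x) x 100 (y) x 12 mm.
- far_bay (a point): Middle of the mouth (140 mm up) of the bay farther from the gate's handle, magazine's own y -15 mm; 44 (x) by 26 mm (y) inside. Its beads, to be released, fall once the gate is open about 25 mm.
- near_bay (a point): Middle of the mouth of the bay nearer the handle, own y +15 mm, same size, behind a 4 mm divider. Its beads must stay; they would begin to fall with the gate about 45 mm open.
- index_line (a point): Second (outer) of two black index lines, 30 mm apart, across the tops of the two guide bars beside the gate (magazine's own x -31 and +31 mm, tops 106 mm up, running to an end post at own y 181 mm, of that height, 70 mm wide). A black line on the gate at its handle is level with the first line when shut, with this one when 30 mm open. Magazine's own (-31, 135, 106) mm.
- spout (a point): Middle of the chute's lower lip, on its floor, 56 mm above the table; magazine's own x -100 mm, y 0. Chute 56 mm wide inside; at the lip its underside is 52 mm and the tops of its side walls 73 mm up, rising about 0.13 rad towards the bays. Beads roll off it towards the magazine's own -x and drop.
- gate (a joint): Opening of the slide gate in m: 0 fully shut, growing as it is pulled to the magazine's own +y, stop at 0.055. Stiff: sliding friction about 8 N; it stays where it is left.
- gate_grip (a point): Grip point of the gate's upright handle, 147 mm above the table, moves with the gate: a dark steel plate 12 mm thick along the pull (magazine's own y), 40 mm wide across it, from 102 to 165 mm up. When shut it is at own x 0, y 105 mm. Free by 60 mm on the bays' side, more above the end post; pinch it from above across the 12 mm.
- pan: Loose steel scoop pan, about 180 g, origin at the centre of its underside, 75 (own x) x 90 mm (y), floor 3 mm, walls 4 mm: low front wall at +x 28 mm tall, sides 40 mm, back wall at -x 60 mm. To catch the beads it stands flat on the table, front towards the magazine, axes parallel to it, the lip reaching over the low front wall: spout about 15 mm to the +x side of the pan's centre.
- pan_grip (a point): Grip point on the wooden tab standing up from the pan's back wall: 10 mm thick along the pan's own x, 34 mm wide along y, from 60 to 118 mm above the underside; the point is at own x -35.5, y 0, z 96 mm. Pinched from above across the 10 mm the pan stays level.
- scale_top (a point): Middle of the upper face of the fixed bench scale's square steel weighing plate, 136 x 136 mm, 55 mm above the table. The housing (38 mm tall) sticks out 40 mm beyond the plate at its own -x. The scale stands on the robot's left or right; the pan starts on the other side.
- bead1_center (a point): Centre of a polished steel bead, a ball of 18 mm, 24 g, one of the two in the bay farther from the gate's handle; rests on the gate at the start, to be released.
- bead2_center (a point): Centre of a polished steel bead, a ball of 18 mm, 24 g, one of the two in the bay farther from the gate's handle; rests on the gate at the start, to be released.
- bead3_center (a point): Centre of a polished steel bead, a ball of 18 mm, 24 g, one of the two in the bay nearer to the gate's handle; rests on the gate at the start, to stay in its bay.
- bead4_center (a point): Centre of a polished steel bead, a ball of 18 mm, 24 g, one of the two in the bay nearer to the gate's handle; rests on the gate at the start, to stay in its bay.
- brush: Bystander: small brush lying beside the magazine, on the side away from the gate handle; leave alone.
- jar: Bystander: glass jar 56 mm wide, 70 mm tall, behind the magazine on the right; leave alone.
- hammer: Bystander: hammer lying to the right of the magazine; leave alone.
- mandrel: Bystander: tapered steel ring mandrel standing upright, 160 mm tall, behind the magazine; leave alone.
- screwdriver: Bystander: screwdriver lying to the left; leave alone.
- calculator: Bystander: black desk calculator lying far right; leave alone.
There are look-alikes about, which are no part of the job. What is shaped like the pan but orange or purple is not meant.

How it is judged:
On the way, in this order (a step that is already met when the one before it is completed fails the run):
1. the pan stands flat on the table under the chute's lip (x of spout in the frame of pan between -0.01 and 0.03 m and y of spout in the frame of pan between -0.018 and 0.018 m and angle between the x axis of pan and the x axis of magazine, either way round below 0.25 rad and height (world z) of pan below 0.006 m and angle between pan's own z axis and vertical below 0.08 rad), for 0.2 s.
2. the gate is open 30 mm (25 to 36 mm) (value of joint gate between 0.025 and 0.036 m), for 0.3 s.
3. the gate is fully shut again (within 3 mm), the two beads of the far bay are in the pan (value of joint gate below 0.003 m and x of bead1_center in the frame of pan between -0.036 and 0.036 m and y of bead1_center in the frame of pan between -0.044 and 0.044 m and z of bead1_center in the frame of pan between 0.004 and 0.035 m and x of bead2_center in the frame of pan between -0.036 and 0.036 m and y of bead2_center in the frame of pan between -0.044 and 0.044 m and z of bead2_center in the frame of pan between 0.004 and 0.035 m), for 0.2 s.
At the end, for the whole second after the job is handed in: The pan stands upright (within 0.08 rad), still and released on the scale's weighing plate, its centre within 30 mm of the plate's; the two beads of the bay farther from the handle lie in it, the other two are still in their bay, and the gate is shut to within 3 mm (all of step 3 and x of bead3_center in the frame of magazine between -0.024 and 0.024 m and y of bead3_center in the frame of magazine between 0.001 and 0.03 m and z of bead3_center in the frame of magazine between 0.104 and 0.125 m and x of bead4_center in the frame of magazine between -0.024 and 0.024 m and y of bead4_center in the frame of magazine between 0.001 and 0.03 m and z of bead4_center in the frame of magazine between 0.104 and 0.125 m and horizontal distance between pan and scale_top below 0.03 m and z of pan in the frame of scale_top between -0.005 and 0.005 m and angle between pan's own z axis and vertical below 0.08 rad and linear speed of pan below 0.02 m/s); the robot touches nothing.
It fails at once if a bead of the bay nearer the handle leaves that bay (z of any of bead3_center, bead4_center in the frame of magazine below 0.095 m).
It fails at once if a bystander is moved more than 30 mm (distance of any of brush, jar, hammer, mandrel, screwdriver, calculator from where it was at the start of the episode above 0.03 m).
It also fails if it takes over 69 s, if anything falls off the work surface, if the arm or the gripper's body presses on something with over 40 N, if the wrist force passes 120 N, or if a joint passes its speed limit or range.

## Working session

There is one attempt and no reset: what is moved stays moved. The work goes in short steps, Python scripts to look and compute and a tool call to move; the robot and the scene stay as the last step left them, time stands still between calls to the robot, and variables do not carry over. Pictures are saved under pics/ and viewed, and the job is handed in when it is done.

Besides the shell and the picture viewer there is one more tool, called after "Emit:" in YAML: its name, and indented under it one key for each argument. servo_tool: Moves the arm, as the interface text tells. Its arguments: {"type":"object","properties":{"rows":{"type":"array"},"grip":{"type":"number"}},"required":["rows"]}

```bash
ls; mkdir -p pics; python3 - <<'E'
from bench import robot
import cv2
o=robot.get_obs(); print({k:o[k] for k in('time','tool_pos','ee_rot','wrist_force','width')})
for n in('scene','top','wrist'):
    s=robot.snapshot(n); cv2.imwrite(f'pics/{n}0.png',s['pixels'][:,:,::-1])
    print(n,s['camera_matrix'].tolist(),s['world_from_camera'].round(4).tolist())
E
```

```text
pics
{'time': 0.0, 'tool_pos': array([ 0.2011932 , -0.51127341,  0.20430839]), 'ee_rot': array([-3.13936664e+00, -2.42346862e-04,  3.74824734e-01]), 'wrist_force': array([-0.05358508,  0.28493206,  0.32452904]), 'width': 0.09390662454400243}
scene [[352.08714480288234, 0.0, 256.6891828253726], [0.0, 352.08714480288234, 193.85386884963106], [0.0, 0.0, 1.0]] [[0.1709, 0.6851, -0.7082, 1.2792], [0.9853, -0.114, 0.1275, -0.1416], [0.0066, -0.7195, -0.6944, 0.8143], [0.0, 0.0, 0.0, 1.0]]
top [[352.9205371951198, 0.0, 255.21722538296422], [0.0, 352.9205371951198, 191.3343556751893], [0.0, 0.0, 1.0]] [[-0.0221, -0.994, 0.1074, 0.4619], [-0.9996, 0.0203, -0.0179, -0.0123], [0.0156, -0.1077, -0.9941, 1.1728], [0.0, 0.0, 0.0, 1.0]]
wrist [[341.3408386453155, 0.0, 258.25326274029703], [0.0, 341.3408386453155, 192.88618607663162], [0.0, 0.0, 1.0]] [[0.3662, -0.902, -0.2286, 0.2677], [-0.9305, -0.3557, -0.0874, -0.4861], [-0.0025, 0.2448, -0.9696, 0.3845], [0.0, 0.0, 0.0, 1.0]]
```

View pics/scene0.png

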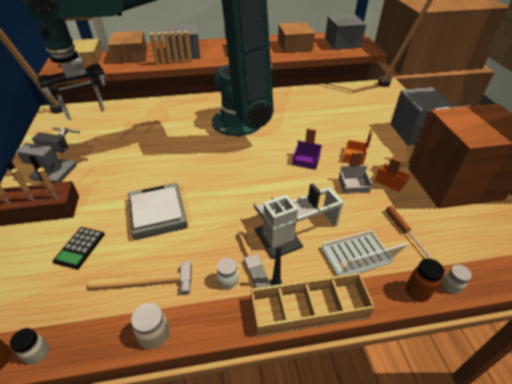

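View pics/top0.png

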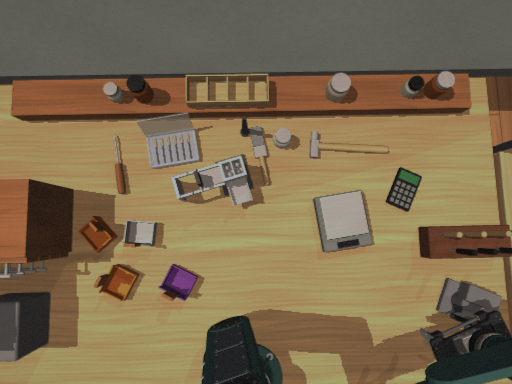

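View pics/wrist0.png

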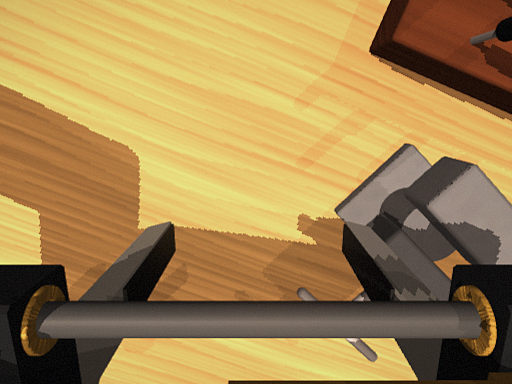

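The grey pan is at top ≈(140,233), the magazine at ≈(230,175) with the gate handle at ≈(198,178), and the scale at ≈(344,215). I'll enlarge these.

```bash
python3 - <<'E'
import cv2
t=cv2.imread('pics/top0.png')
def crop(im,x0,y0,w,h,f,name):
    c=cv2.resize(im[y0:y0+h,x0:x0+w],None,fx=f,fy=f,interpolation=cv2.INTER_CUBIC)
    for i in range(0,w,10):
        cv2.putText(c,str(x0+i),(i*f,8),0,0.3,(0,0,255),1); cv2.line(c,(i*f,10),(i*f,14),(0,0,255),1)
    for i in range(0,h,10):
        cv2.putText(c,str(y0+i),(0,i*f+4),0,0.3,(0,0,255),1)
    cv2.imwrite('pics/'+name,c)
crop(t,165,145,100,70,8,'tmag.png')
crop(t,110,205,70,50,10,'tpan.png')
crop(t,305,180,80,80,7,'tscale.png')
E
```

```text
(no output)
```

View pics/tmag.png

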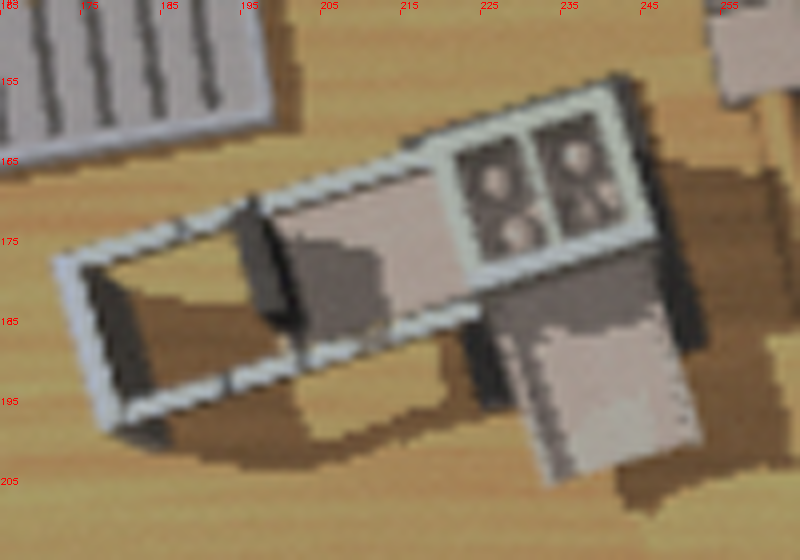

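View pics/tpan.png

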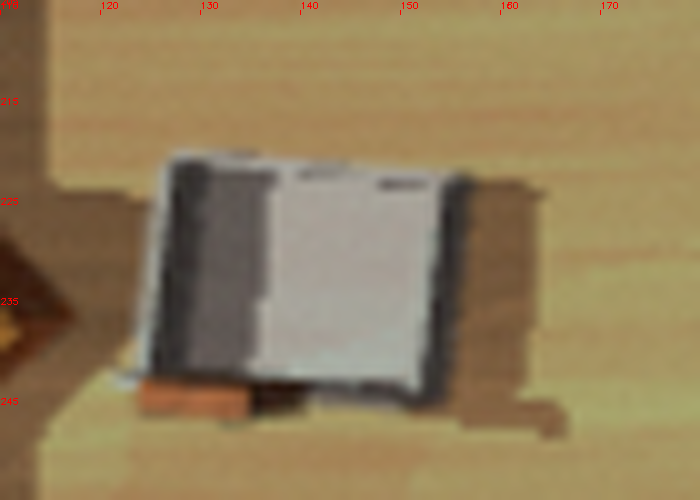

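View pics/tscale.png

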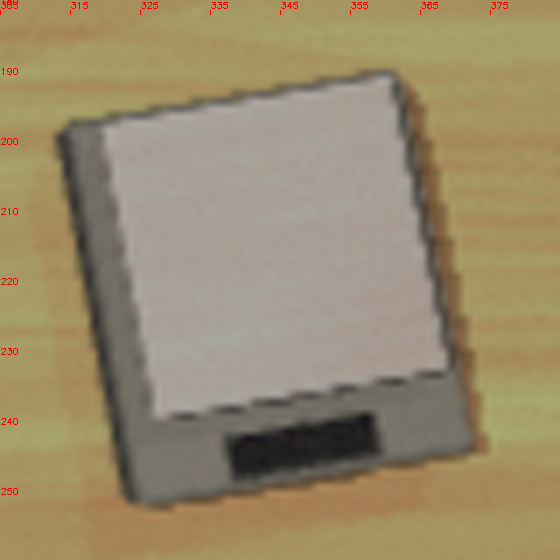

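```bash
python3 - <<'E'
import cv2
t=cv2.imread('pics/scene0.png')
def crop(im,x0,y0,w,h,f,name):
    c=cv2.resize(im[y0:y0+h,x0:x0+w],None,fx=f,fy=f,interpolation=cv2.INTER_CUBIC)
    for i in range(0,w,10):
        cv2.putText(c,str(x0+i),(i*f,8),0,0.3,(0,0,255),1); cv2.line(c,(i*f,10),(i*f,14),(0,0,255),1)
    for i in range(0,h,10):
        cv2.putText(c,str(y0+i),(0,i*f+4),0,0.3,(0,0,255),1)
    cv2.imwrite('pics/'+name,c)
crop(t,245,175,100,75,8,'smag.png')
crop(t,325,125,60,75,8,'span.png')
E
```

```text
(no output)
```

View pics/smag.png

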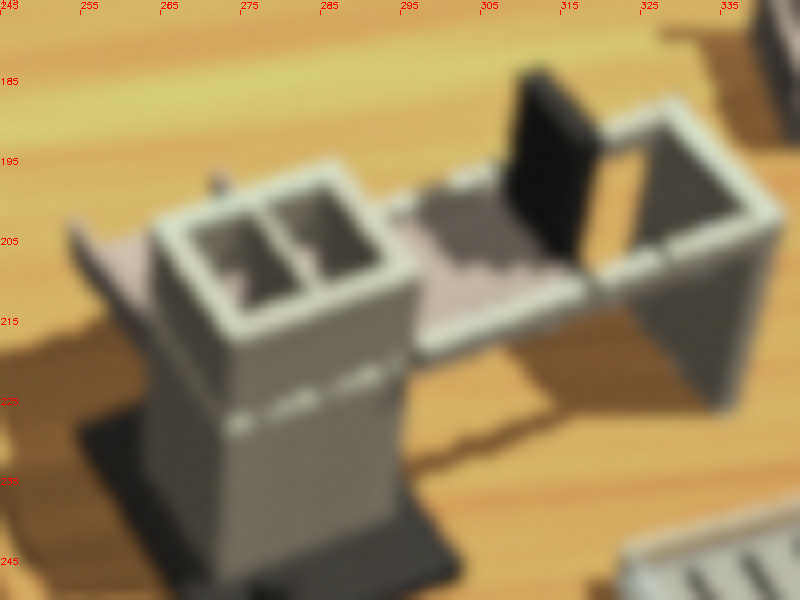

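View pics/span.png

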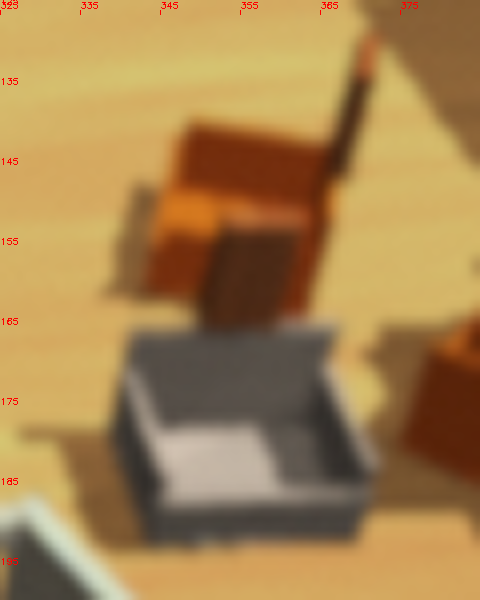

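```bash
cat > fit.py <<'E'
import numpy as np
from scipy.optimize import least_squares
CAM={'scene':([[352.087,0,256.689],[0,352.087,193.854],[0,0,1]],[[0.1709,0.6851,-0.7082,1.2792],[0.9853,-0.114,0.1275,-0.1416],[0.0066,-0.7195,-0.6944,0.8143],[0,0,0,1]]),
'top':([[352.92,0,255.217],[0,352.92,191.334],[0,0,1]],[[-0.0221,-0.994,0.1074,0.4619],[-0.9996,0.0203,-0.0179,-0.0123],[0.0156,-0.1077,-0.9941,1.1728],[0,0,0,1]])}
def proj(P,cam):
    K,W=CAM[cam] if isinstance(cam,str) else cam
    K=np.array(K);W=np.array(W)
    c=np.linalg.inv(W)@np.append(P,1); q=K@c[:3]; return q[:2]/q[2]
def place(p,l):
    c,s=np.cos(p[2]),np.sin(p[2]); return np.array([p[0]+c*l[0]-s*l[1],p[1]+s*l[0]+c*l[1],l[2]])
def fit(obs,x0):
    def f(p): return np.concatenate([proj(place(p,l),c)-np.array(uv) for c,l,uv in obs])
    r=least_squares(f,x0,loss='soft_l1',f_scale=1.0); print('pose',r.x.round(4)); print(f(r.x).reshape(-1,2).round(1).tolist()); return r.x
def C(x0,y0,f): return lambda u,v:(x0+(u+.5)/f-.5,y0+(v+.5)/f-.5)
E
python3 - <<'E'
from fit import *
t=C(165,145,8);s=C(245,175,8)
m=[('top',(.03,.036,.14),t(437,150)),('top',(.03,-.036,.14),t(612,85)),('top',(-.03,-.036,.14),t(655,235)),('top',(-.03,.036,.14),t(480,287)),
('top',(.031,.135,.106),t(180,228)),('top',(-.031,.135,.106),t(227,383)),('top',(-.031,.105,.106),t(300,360)),
('scene',(-.03,-.036,.14),s(152,222)),('scene',(-.03,.036,.14),s(335,158)),('scene',(.03,.036,.14),s(418,272)),('scene',(.03,-.036,.14),s(235,338)),('scene',(.031,.135,.106),s(665,247))]
M=fit(m,[.5,0,.25])
print('spout',place(M,(-.1,0,.056)),'handle',place(M,(0,.105,.147)))
t=C(110,205,10);s=C(325,125,8)
p=[('top',(.0375,.045,.028),t(170,152)),('top',(.0375,-.045,.028),t(466,178)),
('scene',(-.0305,-.017,.118),s(215,228)),('scene',(-.0305,.017,.118),s(303,230)),
('scene',(.0375,-.045,.0),s(148,547)),('scene',(.0375,.045,.0),s(358,542)),('scene',(-.0375,-.045,.06),s(130,328)),('scene',(-.0375,.045,.06),s(338,325)),('scene',(.0375,-.045,.028),s(150,508)),('scene',(.0375,.045,.028),s(372,488))]
P=fit(p,[.3,.3,0]); print('pangrip',place(P,(-.0355,0,.096)))
t=C(305,180,7)
a=.068
q=[('top',(a,a,.055),t(102,130)),('top',(a,-a,.055),t(392,72)),('top',(-a,-a,.055),t(452,373)),('top',(-a,a,.055),t(155,418))]
fit(q,[.4,-.2,.1])
# target pan pose
c=place(M,(-.115,0,0)); print('pan target',c,'grip',place([c[0],c[1],M[2]],(-.0355,0,.096)))
E
```

```text
pose [0.6446 0.0362 0.2791]
[[-1.7, -1.4], [-0.4, -0.3], [0.2, 0.0], [-1.3, 0.6], [0.2, 0.1], [-0.0, 0.0], [0.4, -0.0], [-0.6, -0.2], [-0.2, -0.2], [0.6, -0.3], [-0.6, 0.2], [-0.7, 0.5]]
spout [0.5484319  0.00867335 0.056     ] handle [0.61563649 0.13715893 0.147     ]
pose [ 0.4615  0.3399 -0.1044]
[[0.7, -0.5], [-1.0, -0.7], [0.9, -0.5], [0.2, -1.2], [-0.5, 0.6], [-0.4, 0.1], [-0.5, -0.2], [-0.4, -0.9], [0.7, -0.7], [-0.2, 0.7]]
pangrip [0.42623657 0.3436169  0.096     ]
pose [ 0.5017 -0.3124  0.1452]
[[-0.2, -0.8], [0.0, 0.5], [-0.1, -0.3], [0.2, 0.5]]
pan target [0.53401232 0.00454107 0.        ] grip [ 0.49988598 -0.00523865  0.096     ]
```

```bash
cat > plan.py <<'E'
import numpy as np, math
from bench import robot
def plan(tgt, start=None, maxd=0.08, lin=0.036, rot=0.12):
    """print calls from start to tgt (x,y,z,yaw); straight line, equal segs. rows interpolated."""
    if start is None:
        o=robot.get_obs(); p=np.array(o['tool_pos']); yaw=o['ee_rot'][2]
        print('t',round(o['time'],2),'at',p.round(4),o['ee_rot'].round(4),'w',round(o['width'],4),'F',o['wrist_force'].round(1))
        start=[*p,yaw]
    p=np.array(start[:3],float); yaw=start[3]; tgt=np.array(tgt,float)
    dy=(tgt[3]-yaw+math.pi)%(2*math.pi)-math.pi
    for n in range(1,30):
        q=p.copy();y=yaw;out=[];ok=True
        for k in range(1,n+1):
            g=p+(tgt[:3]-p)*k/n; gy=yaw+dy*k/n
            d=g-q; c,s=math.cos(y),math.sin(y)
            t=np.array([c*d[0]+s*d[1], s*d[0]-c*d[1], -d[2]])/0.08
            th=-(gy-y)/(math.pi/2)
            t=t.round(3);th=round(th,3)
            if max(abs(t))>1: ok=False
            rows=max(math.ceil(np.linalg.norm(t)*.08/lin),math.ceil(abs(th)*math.pi/2/rot),1)
            out.append(((t.tolist(),th),rows))
            t8=t*.08
            q=q+np.array([c*t8[0]+s*t8[1], s*t8[0]-c*t8[1], -t8[2]]); y-=th*math.pi/2
        if ok: break
    for o in out: print(o)
    print('end',q.round(4),round(y,4))
    return [*q,y]
E
python3 - <<'E'
from plan import plan
print("A");plan((.426,.344,.205,1.466))
E
```

```text
A
t 0.15 at [ 0.2012 -0.5114  0.2046] [-3.1399e+00 -2.0000e-04  3.7480e-01] w 0.094 F [ 0.6 -0.1  0.3]
(([0.544, -0.743, -0.0], np.float64(-0.058)), 3)
(([0.61, -0.691, -0.001], np.float64(-0.058)), 3)
(([0.669, -0.633, -0.0], np.float64(-0.058)), 3)
(([0.725, -0.569, -0.001], np.float64(-0.058)), 3)
(([0.773, -0.501, -0.0], np.float64(-0.057)), 3)
(([0.815, -0.429, -0.001], np.float64(-0.058)), 3)
(([0.851, -0.354, -0.0], np.float64(-0.058)), 3)
(([0.88, -0.275, -0.001], np.float64(-0.058)), 3)
(([0.9, -0.193, -0.0], np.float64(-0.058)), 3)
(([0.915, -0.111, -0.0], np.float64(-0.058)), 3)
(([0.921, -0.027, -0.001], np.float64(-0.058)), 3)
(([0.919, 0.056, -0.0], np.float64(-0.058)), 3)
end [0.426 0.344 0.205] 1.4665
```

Emit:
servo_tool:
  rows:
    - [[0.18, -0.25, 0], -0.02]
    - [[0.36, -0.5, 0], -0.04]
    - [[0.544, -0.743, 0], -0.058]
  grip: -1

```text
time: 0.4
tool_pos: [0.2199, -0.4396, 0.2047]
ee_rot: [-3.14, -0.0, 0.466]
wrist_force: [1.1, -0.5, 1.3]
width: 0.094
```

Emit:
servo_tool:
  rows:
    - [[0.2, -0.23, 0], -0.02]
    - [[0.4, -0.46, 0], -0.04]
    - [[0.61, -0.69, 0], -0.058]

```text
time: 0.65
tool_pos: [0.2388, -0.368, 0.2051]
ee_rot: [-3.141, -0.0, 0.558]
wrist_force: [1.1, 0.5, 0.7]
width: 0.094
```

Emit:
servo_tool:
  rows:
    - [[0.22, -0.21, 0], -0.02]
    - [[0.45, -0.42, 0], -0.04]
    - [[0.67, -0.633, 0], -0.058]

```text
time: 0.9
tool_pos: [0.2576, -0.2967, 0.2051]
ee_rot: [-3.141, -0.0, 0.649]
wrist_force: [0.3, -0.5, -0.5]
width: 0.0941
```

Emit:
servo_tool:
  rows:
    - [[0.24, -0.19, 0], -0.02]
    - [[0.48, -0.38, 0], -0.04]
    - [[0.725, -0.57, 0], -0.058]

```text
time: 1.15
tool_pos: [0.2762, -0.2254, 0.2052]
ee_rot: [-3.141, -0.0, 0.74]
wrist_force: [0.5, -1.1, -0.3]
width: 0.0936
```

Emit:
servo_tool:
  rows:
    - [[0.26, -0.17, 0], -0.02]
    - [[0.52, -0.33, 0], -0.04]
    - [[0.773, -0.5, 0], -0.058]

```text
time: 1.4
tool_pos: [0.295, -0.1542, 0.2052]
ee_rot: [3.142, -0.0, 0.831]
wrist_force: [0.8, -0.5, 0.2]
width: 0.094
```

Emit:
servo_tool:
  rows:
    - [[0.27, -0.14, 0], -0.02]
    - [[0.54, -0.28, 0], -0.04]
    - [[0.815, -0.43, 0], -0.058]

```text
time: 1.65
tool_pos: [0.3136, -0.0829, 0.2053]
ee_rot: [3.141, 0.0, 0.923]
wrist_force: [0.3, 0.3, 0.6]
width: 0.0941
```

Tracking is excellent.

Emit:
servo_tool:
  rows:
    - [[0.28, -0.12, 0], -0.02]
    - [[0.57, -0.24, 0], -0.04]
    - [[0.85, -0.354, 0], -0.058]

```text
time: 1.9
tool_pos: [0.3321, -0.0115, 0.2053]
ee_rot: [3.141, 0.0, 1.014]
wrist_force: [0.0, 0.3, -0.3]
width: 0.0939
```

Emit:
servo_tool:
  rows:
    - [[0.29, -0.09, 0], -0.02]
    - [[0.58, -0.18, 0], -0.04]
    - [[0.88, -0.275, 0], -0.058]

```text
time: 2.15
tool_pos: [0.3507, 0.0598, 0.2053]
ee_rot: [3.141, 0.0, 1.105]
wrist_force: [-0.2, 0.3, 0.0]
width: 0.0941
```

Emit:
servo_tool:
  rows:
    - [[0.3, -0.06, 0], -0.02]
    - [[0.6, -0.13, 0], -0.04]
    - [[0.9, -0.193, 0], -0.058]

```text
time: 2.4
tool_pos: [0.3693, 0.1311, 0.2052]
ee_rot: [-3.141, 0.0, 1.197]
wrist_force: [-0.8, -0.6, -0.9]
width: 0.0938
```

Emit:
servo_tool:
  rows:
    - [[0.3, -0.04, 0], -0.02]
    - [[0.61, -0.07, 0], -0.04]
    - [[0.915, -0.11, 0], -0.058]

```text
time: 2.65
tool_pos: [0.3881, 0.2023, 0.2051]
ee_rot: [-3.141, 0.0, 1.288]
wrist_force: [-0.5, 0.5, -0.7]
width: 0.0941
```

Emit:
servo_tool:
  rows:
    - [[0.3, -0.01, 0], -0.02]
    - [[0.61, -0.02, 0], -0.04]
    - [[0.92, -0.027, 0], -0.058]
    - [[0.92, -0.027, 0], -0.116]

```text
time: 2.98
tool_pos: [0.407, 0.2755, 0.2044]
ee_rot: [-3.14, -0.001, 1.474]
wrist_force: [-1.2, -0.2, -0.1]
width: 0.0943
```

```bash
cat > snap.py <<'E'
import cv2,json
from bench import robot
def snap(n,tag):
    s=robot.snapshot(n); cv2.imwrite(f'pics/{tag}.png',s['pixels'][:,:,::-1])
    json.dump([s['camera_matrix'].tolist(),s['world_from_camera'].tolist()],open(f'pics/{tag}.json','w'))
E
python3 - <<'E'
from snap import *; snap('wrist','w1')
print(robot.get_obs()['tool_pos'],robot.get_obs()['ee_rot'])
E
```

```text
[0.40659337 0.27393708 0.20443036] [-3.13984500e+00  8.11280711e-04  1.47782262e+00]
```

View pics/w1.png

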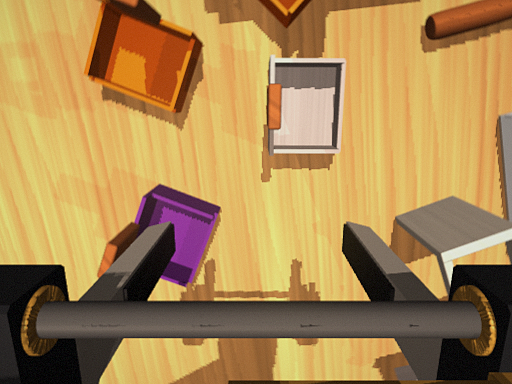

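```bash
cat > crop.py <<'E'
import cv2
def crop(tag,x0,y0,w,h,f):
    im=cv2.imread(f'pics/{tag}.png')
    c=cv2.resize(im[y0:y0+h,x0:x0+w],None,fx=f,fy=f,interpolation=cv2.INTER_CUBIC)
    for i in range(0,w,10):
        cv2.putText(c,str(x0+i),(i*f,8),0,0.3,(0,0,255),1); cv2.line(c,(i*f,10),(i*f,14),(0,0,255),1)
    for i in range(0,h,10):
        cv2.putText(c,str(y0+i),(0,i*f+4),0,0.3,(0,0,255),1)
    cv2.imwrite(f'pics/{tag}c.png',c)
E
python3 -c "
from crop import *; crop('w1',255,40,110,125,5)"
```

```text
(no output)
```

View pics/w1c.png

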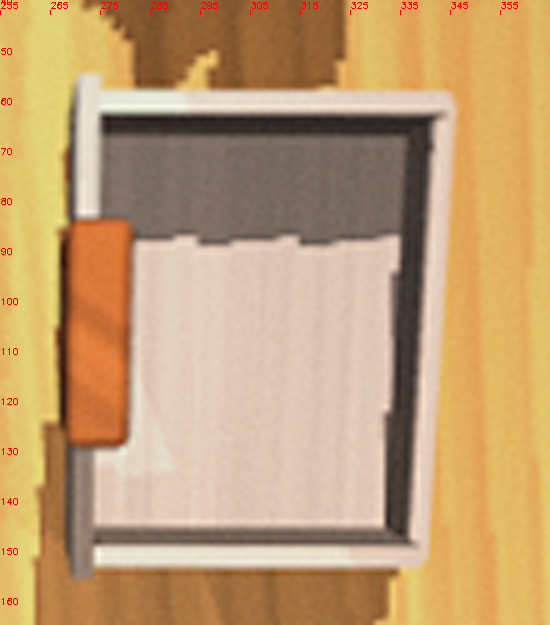

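```bash
python3 - <<'E'
from fit import *; import json
w=tuple(json.load(open('pics/w1.json'))); c=C(255,40,5)
p=[(w,(-.0405,.017,.118),c(70,219)),(w,(-.0405,-.017,.118),c(67,443)),(w,(-.0305,.017,.118),c(131,219)),(w,(-.0305,-.017,.118),c(126,443)),
(w,(.0375,.045,.028),c(455,93)),(w,(.0375,-.045,.028),c(426,566)),
(w,(-.0375,.045,.06),c(78,74)),(w,(-.0375,-.045,.06),c(72,578))]
P=fit(p,[.46,.34,-.1]); print('pangrip',place(P,(-.0355,0,.096)))
from plan import plan
g=place(P,(-.0355,0,.098))
y=P[2]+np.pi/2
s=plan((g[0],g[1],.2044,y))
print('down');plan((g[0],g[1],g[2]-.019,y),start=s)
E
```

```text
pose [ 0.4616  0.3414 -0.1011]
[[-0.6, -0.7], [-0.5, 0.9], [0.7, -0.6], [0.8, 0.9], [-0.0, 1.3], [0.0, -1.5], [-0.1, -0.2], [-0.1, -0.1]]
pangrip [0.4262771  0.34496913 0.096     ]
t 3.03 at [0.4066 0.2739 0.2044] [-3.1398e+00  8.0000e-04  1.4778e+00] w 0.0941 F [-0.  -1.1 -0.8]
(([0.907, 0.163, 0.0], np.float64(0.005)), 3)
end [0.4263 0.345  0.2044] 1.47
down
(([-0.0, -0.0, 0.784], np.float64(0.0)), 2)
(([-0.0, -0.0, 0.784], np.float64(0.0)), 2)
end [0.4263 0.345  0.079 ] 1.47
```

Emit:
servo_tool:
  rows:
    - [[0.3, 0.05, 0], 0.005]
    - [[0.6, 0.11, 0], 0.005]
    - [[0.907, 0.163, 0], 0.005]
    - [[0.907, 0.163, 0.4], 0.005]
    - [[0.907, 0.163, 0.75], 0.005]
    - [[0.907, 0.163, 0.95], 0.005]
    - [[0.907, 0.163, 0.95], 0.005]

```text
time: 3.62
tool_pos: [0.4245, 0.3411, 0.1241]
ee_rot: [-3.134, 0.007, 1.459]
wrist_force: [-0.7, 0.1, -0.0]
width: 0.0938
```

```bash
python3 - <<'E'
from plan import plan
plan((.4263,.345,.079,1.47))
E
```

```text
t 3.62 at [0.4245 0.3411 0.1241] [-3.1338  0.0068  1.4586] w 0.0938 F [-0.7  0.1 -0. ]
(([0.052, 0.017, 0.564], np.float64(-0.007)), 2)
end [0.4263 0.345  0.079 ] 1.4696
```

Emit:
servo_tool:
  rows:
    - [[0, 0, 0.3], 0]
    - [[0, 0, 0.6], 0]
    - [[0, 0, 0.6], 0]
    - [[0, 0, 0.6], 0]
    - [[0, 0, 0.6], 0]

```text
time: 4.03
tool_pos: [0.4282, 0.3436, 0.0835]
ee_rot: [3.139, -0.002, 1.459]
wrist_force: [0.3, 0.2, 0.4]
width: 0.0942
```

```bash
python3 - <<'E'
from plan import plan
plan((.4263,.345,.079,1.47))
from snap import *; snap('wrist','w2')
E
```

```text
t 4.03 at [0.4282 0.3436 0.0835] [ 3.1393e+00 -1.7000e-03  1.4594e+00] w 0.0942 F [0.3 0.2 0.4]
(([0.015, -0.026, 0.057], np.float64(-0.007)), 1)
end [0.4263 0.345  0.079 ] 1.4704
```

View pics/w2.png

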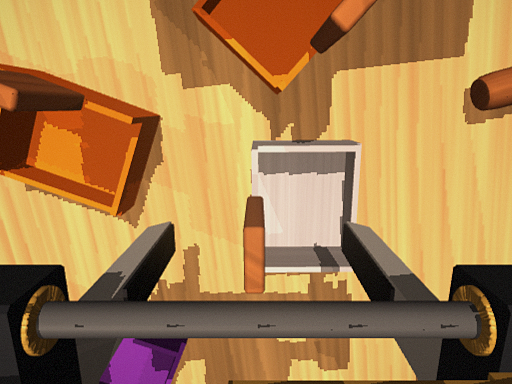

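The tab stands between the fingers at about (255,245), near their midline. Closing.

Emit:
servo_tool:
  rows:
    - [[0.015, -0.02, 0.05], -0.007]
    - [[0.015, -0.02, 0.05], -0.007]
    - [[0.015, -0.02, 0.05], -0.007]
    - [[0.015, -0.02, 0.05], -0.007]
    - [[0.015, -0.02, 0.05], -0.007]
    - [[0.015, -0.02, 0.05], -0.007]
    - [[0.015, -0.02, 0.05], -0.007]
    - [[0.015, -0.02, 0.05], -0.007]
    - [[0.015, -0.02, 0.05], -0.007]
  grip: 1

```text
time: 4.83
tool_pos: [0.4258, 0.3445, 0.0774]
ee_rot: [-3.142, 0.0, 1.471]
wrist_force: [0.5, 0.9, -0.2]
width: 0.0371
```

Emit:
servo_tool:
  rows:
    - [[0, 0, 0], 0]
    - [[0, 0, 0], 0]
    - [[0, 0, 0], 0]
    - [[0, 0, 0], 0]
    - [[0, 0, 0], 0]
    - [[0, 0, 0], 0]
    - [[0, 0, 0], 0]

```text
time: 5.42
tool_pos: [0.4259, 0.3445, 0.0774]
ee_rot: [3.141, 0.0, 1.471]
wrist_force: [0.5, 0.7, 0.4]
width: 0.0101
```

```bash
python3 - <<'E'
from plan import plan
s=plan((.4259,.3445,.1174,1.471))
s=plan((.4326,-.0245,.1174,1.85),start=s)
E
```

```text
t 5.42 at [0.4259 0.3445 0.0774] [3.1413e+00 1.0000e-04 1.4712e+00] w 0.0101 F [0.5 0.7 0.4]
(([-0.0, 0.0, -0.5], np.float64(0.0)), 2)
end [0.4259 0.3445 0.1174] 1.4712
(([-0.916, 0.108, 0.0], np.float64(-0.048)), 3)
(([-0.922, 0.04, 0.0], np.float64(-0.048)), 3)
(([-0.922, -0.031, 0.0], np.float64(-0.049)), 3)
(([-0.918, -0.101, 0.0], np.float64(-0.048)), 3)
(([-0.906, -0.17, 0.0], np.float64(-0.048)), 3)
end [ 0.4326 -0.0245  0.1174] 1.8498
```

Emit:
servo_tool:
  rows:
    - [[0, 0, -0.12], 0]
    - [[0, 0, -0.3], 0]
    - [[0, 0, -0.5], 0]
    - [[0, 0, -0.5], 0]

```text
time: 5.75
tool_pos: [0.4274, 0.3457, 0.1213]
ee_rot: [3.137, -0.004, 1.471]
wrist_force: [0.7, 0.5, -0.7]
width: 0.0099
```

Emit:
servo_tool:
  rows:
    - [[-0.1, 0.01, 0], -0.005]
    - [[-0.35, 0.03, 0], -0.018]
    - [[-0.64, 0.07, 0], -0.033]
    - [[-0.916, 0.108, 0], -0.048]

```text
time: 6.08
tool_pos: [0.4259, 0.2691, 0.1158]
ee_rot: [-3.139, 0.002, 1.549]
wrist_force: [0.1, -0.1, -1.5]
width: 0.0095
```

Emit:
servo_tool:
  rows:
    - [[-0.3, 0.01, 0], -0.016]
    - [[-0.61, 0.025, 0], -0.032]
    - [[-0.922, 0.04, 0], -0.048]

```text
time: 6.33
tool_pos: [0.4272, 0.1951, 0.1159]
ee_rot: [-3.139, 0.001, 1.624]
wrist_force: [-0.0, 0.0, -1.4]
width: 0.0097
```

Emit:
servo_tool:
  rows:
    - [[-0.3, -0.01, 0], -0.016]
    - [[-0.61, -0.02, 0], -0.032]
    - [[-0.922, -0.031, 0], -0.048]

```text
time: 6.58
tool_pos: [0.4284, 0.1214, 0.116]
ee_rot: [-3.139, 0.0, 1.699]
wrist_force: [1.2, -1.3, -1.4]
width: 0.0096
```

Emit:
servo_tool:
  rows:
    - [[-0.3, -0.03, 0], -0.016]
    - [[-0.61, -0.065, 0], -0.032]
    - [[-0.918, -0.101, 0], -0.048]

```text
time: 6.83
tool_pos: [0.4296, 0.0477, 0.116]
ee_rot: [-3.139, -0.0, 1.774]
wrist_force: [-0.3, 0.6, -2.0]
width: 0.0097
```

Emit:
servo_tool:
  rows:
    - [[-0.28, -0.05, 0], -0.016]
    - [[-0.53, -0.1, 0], -0.03]
    - [[-0.75, -0.14, 0], -0.042]
    - [[-0.906, -0.17, 0], -0.048]
    - [[-0.906, -0.17, 0], -0.048]
    - [[-0.906, -0.17, 0], -0.048]

```text
time: 7.33
tool_pos: [0.4312, -0.0247, 0.1164]
ee_rot: [-3.14, -0.001, 1.846]
wrist_force: [-0.2, -0.2, -1.9]
width: 0.0098
```

```bash
python3 - <<'E'
from plan import plan
plan((.4326,-.0245,.0824,1.85))
from snap import *; snap('wrist','w3'); snap('top','t3')
from crop import *; crop('t3',150,130,150,110,5)
E
```

```text
t 7.33 at [ 0.4312 -0.0247  0.1164] [-3.1397e+00 -1.3000e-03  1.8463e+00] w 0.0098 F [-0.2 -0.2 -1.9]
(([-0.002, 0.017, 0.425], np.float64(-0.002)), 1)
end [ 0.4326 -0.0245  0.0824] 1.8494
```

View pics/w3.png

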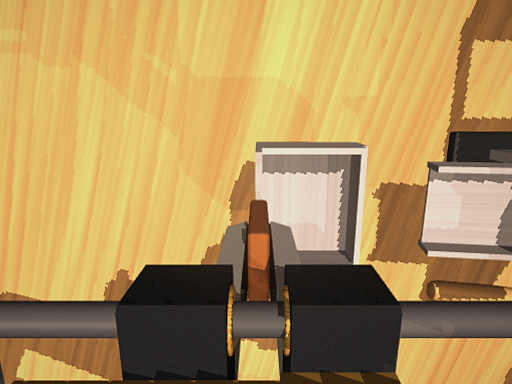

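View pics/t3c.png

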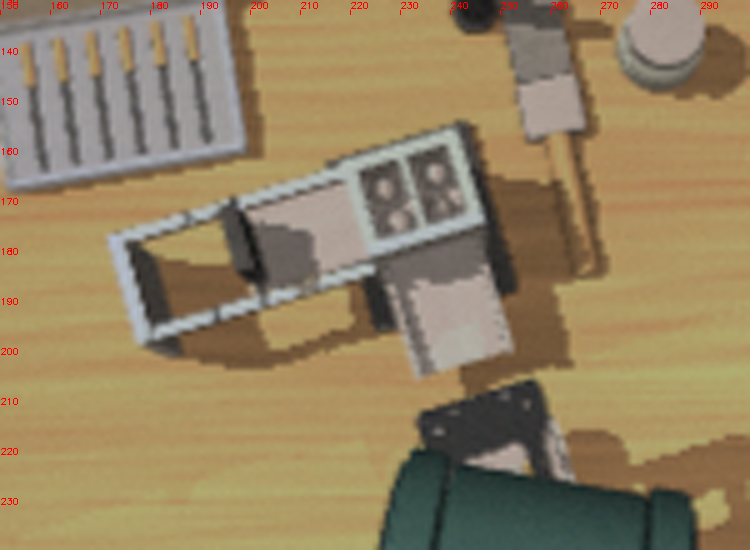

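```bash
python3 - <<'E'
from fit import *; import json
w=tuple(json.load(open('pics/w3.json')))
M=[.6446,.0362,.2791]
for l in [(-.1,.03,.073),(-.1,-.03,.073),(-.1,.028,.056),(-.1,-.028,.056)]: print(l,proj(place(M,l),w).round(1))
from crop import *; crop('w3',410,120,102,160,5)
E
```

```text
(-0.1, 0.03, 0.073) [441.6 169.4]
(-0.1, -0.03, 0.073) [430.8 253.3]
(-0.1, 0.028, 0.056) [428.9 168. ]
(-0.1, -0.028, 0.056) [420.1 241.5]
```

View pics/w3c.png

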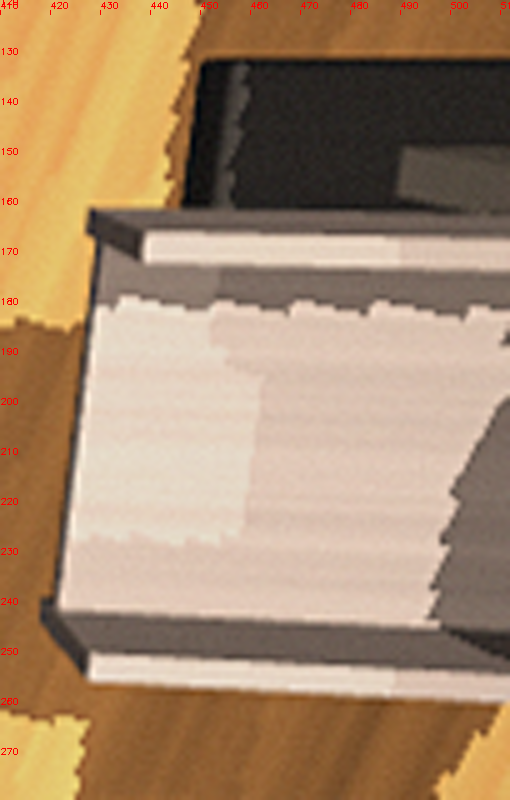

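```bash
python3 - <<'E'
from plan import plan
s=plan((.4312,-.0247,.0834,1.85))
plan((.4979,-.0059,.0834,1.85),start=s)
E
```

```text
t 7.43 at [ 0.4316 -0.0239  0.1168] [-3.1405e+00 -1.0000e-03  1.8484e+00] w 0.0097 F [-1.   0.4 -1.9]
(([-0.009, -0.008, 0.417], np.float64(-0.001)), 1)
end [ 0.4312 -0.0247  0.0834] 1.85
(([-0.003, 0.866, 0.0], np.float64(-0.0)), 2)
end [ 0.4979 -0.0059  0.0834] 1.85
```

Emit:
servo_tool:
  rows:
    - [[0, 0, 0.15], 0]
    - [[0, 0, 0.3], 0]
    - [[0, 0, 0.41], 0]
    - [[0, 0, 0.41], 0]
    - [[0, 0, 0.41], 0]
    - [[0, 0, 0.41], 0]

```text
time: 7.93
tool_pos: [0.4326, -0.0242, 0.0851]
ee_rot: [3.141, 0.0, 1.849]
wrist_force: [0.4, 0.5, -1.8]
width: 0.0101
```

Emit:
servo_tool:
  rows:
    - [[0, 0.12, 0], 0]
    - [[0, 0.3, 0], 0]
    - [[0, 0.5, 0], 0]
    - [[0, 0.68, 0], 0]
    - [[0, 0.8, 0], 0]
    - [[0, 0.86, 0], 0]
    - [[0, 0.86, 0], 0]
    - [[0, 0.86, 0], 0]

```text
time: 8.6
tool_pos: [0.4984, -0.0056, 0.0846]
ee_rot: [-3.141, 0.0, 1.848]
wrist_force: [-0.1, 1.4, -1.0]
width: 0.0097
```

```bash
python3 - <<'E'
from plan import plan
plan((.4979,-.0059,.0784,1.85))
from snap import *; snap('wrist','w4')
E
```

```text
t 8.6 at [ 0.4984 -0.0056  0.0846] [-3.141   0.      1.8485] w 0.0097 F [-0.1  1.4 -1. ]
(([-0.002, -0.006, 0.078], np.float64(-0.001)), 1)
end [ 0.4979 -0.0059  0.0784] 1.85
```

View pics/w4.png

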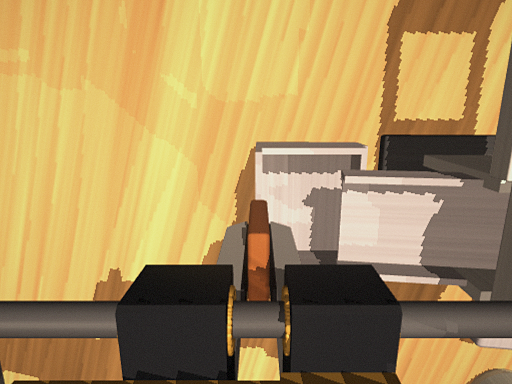

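Emit:
servo_tool:
  rows:
    - [[0, 0, 0.03], 0]
    - [[0, 0, 0.06], 0]
    - [[0, 0, 0.085], 0]
    - [[0, 0, 0.085], 0]
    - [[0, 0, 0.085], 0]
    - [[0, 0, 0.085], 0]

```text
time: 9.15
tool_pos: [0.4983, -0.0056, 0.0778]
ee_rot: [-3.141, -0.0, 1.848]
wrist_force: [-0.2, -0.2, -1.5]
width: 0.01
```

Emit:
servo_tool:
  rows:
    - [[0, 0, 0.008], 0]
    - [[0, 0, 0.008], 0]
    - [[0, 0, 0.008], 0]

```text
time: 9.4
tool_pos: [0.4986, -0.0057, 0.0774]
ee_rot: [3.141, 0.0, 1.848]
wrist_force: [1.2, 0.0, -0.8]
width: 0.0097
```

Emit:
servo_tool:
  rows:
    - [[0, 0, 0], 0]
    - [[0, 0, 0], 0]
    - [[0, 0, 0], 0]
    - [[0, 0, 0], 0]
    - [[0, 0, 0], 0]
    - [[0, 0, 0], 0]
  grip: 0.2

```text
time: 9.9
tool_pos: [0.4985, -0.0056, 0.0773]
ee_rot: [3.141, 0.0, 1.848]
wrist_force: [0.8, 0.1, 0.8]
width: 0.0374
```

Emit:
servo_tool:
  rows:
    - [[0, 0, -0.15], 0]
    - [[0, 0, -0.5], 0]
    - [[0, 0, -1], 0]
    - [[0, 0, -1], 0.08]

```text
time: 10.23
tool_pos: [0.5026, -0.0061, 0.1665]
ee_rot: [3.127, 0.004, 1.721]
wrist_force: [1.1, -0.9, 2.3]
width: 0.0377
```

```bash
python3 - <<'E'
from plan import plan
s=plan((.4985,-.0056,.225,1.6))
s=plan((.6136,.1366,.225,.279),start=s)
from snap import *; snap('wrist','w5')
E
```

```text
t 10.23 at [ 0.5026 -0.0061  0.1665] [3.1274 0.004  1.7213] w 0.0377 F [ 1.1 -0.9  2.3]
(([0.013, -0.05, -0.732], np.float64(0.077)), 2)
end [ 0.4985 -0.0056  0.225 ] 1.6004
(([0.578, 0.497, 0.0], np.float64(0.28)), 4)
(([0.735, 0.203, 0.0], np.float64(0.281)), 4)
(([0.751, -0.13, 0.0], np.float64(0.28)), 4)
end [0.6136 0.1366 0.225 ] 0.2793
```

View pics/w5.png

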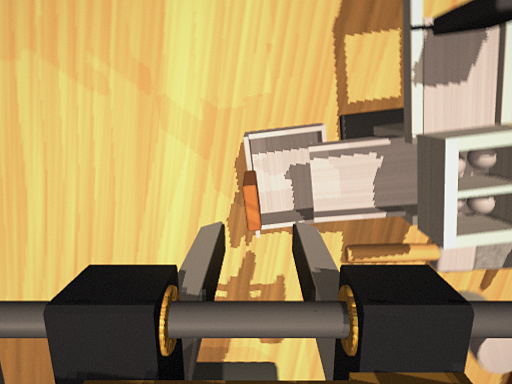

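Emit:
servo_tool:
  rows:
    - [[0, 0, -0.4], 0.07]
    - [[0, 0, -0.75], 0.14]

```text
time: 10.45
tool_pos: [0.4968, -0.0054, 0.2163]
ee_rot: [-3.137, -0.0, 1.5]
wrist_force: [-0.1, -0.1, 0.1]
width: 0.0378
```

```bash
python3 - <<'E'
from plan import plan
s=plan((.6136,.1366,.225,.279))
E
```

```text
t 10.45 at [ 0.4968 -0.0054  0.2163] [-3.1365e+00 -2.0000e-04  1.5003e+00] w 0.0378 F [-0.1 -0.1  0.1]
(([0.624, 0.444, -0.036], np.float64(0.259)), 4)
(([0.75, 0.16, -0.036], np.float64(0.259)), 4)
(([0.751, -0.149, -0.037], np.float64(0.26)), 4)
end [0.6136 0.1366 0.225 ] 0.2782
```

Emit:
servo_tool:
  rows:
    - [[0.15, 0.11, 0], 0.065]
    - [[0.31, 0.22, 0], 0.13]
    - [[0.47, 0.33, 0], 0.195]
    - [[0.62, 0.44, 0], 0.26]

```text
time: 10.78
tool_pos: [0.5369, 0.0421, 0.2171]
ee_rot: [-3.141, 0.0, 1.092]
wrist_force: [0.7, -0.1, 0.0]
width: 0.0377
```

Emit:
servo_tool:
  rows:
    - [[0.19, 0.04, 0], 0.065]
    - [[0.37, 0.08, 0], 0.13]
    - [[0.56, 0.12, 0], 0.195]
    - [[0.75, 0.16, 0], 0.26]

```text
time: 11.12
tool_pos: [0.5757, 0.0896, 0.2166]
ee_rot: [-3.141, 0.002, 0.684]
wrist_force: [0.5, -0.4, -0.1]
width: 0.0378
```

Emit:
servo_tool:
  rows:
    - [[0.1, -0.02, 0], 0.065]
    - [[0.2, -0.05, 0], 0.13]
    - [[0.2, -0.05, 0], 0.195]
    - [[0.2, -0.05, 0], 0.26]
    - [[0.2, -0.05, 0], 0.26]
    - [[0.2, -0.05, 0], 0.26]

```text
time: 11.62
tool_pos: [0.5853, 0.1022, 0.2167]
ee_rot: [-3.141, 0.001, 0.282]
wrist_force: [-0.5, 0.3, 0.2]
width: 0.038
```

```bash
python3 - <<'E'
from snap import *; snap('wrist','w6')
from plan import plan
s=plan((.6136,.1366,.2,.279))
E
```

```text
t 11.67 at [0.5853 0.1022 0.2169] [-3.1415e+00  1.0000e-03  2.8140e-01] w 0.0378 F [ 0.1  0.2 -0.9]
(([0.459, -0.315, 0.211], np.float64(0.002)), 2)
end [0.6136 0.1366 0.2   ] 0.2783
```

View pics/w6.png

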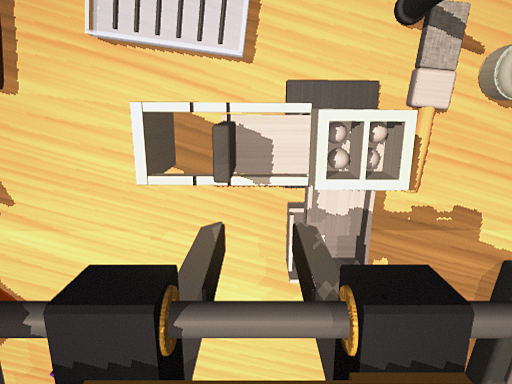

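```bash
python3 -c "
from crop import *; crop('w6',125,75,150,120,5)"
```

```text
(no output)
```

View pics/w6c.png

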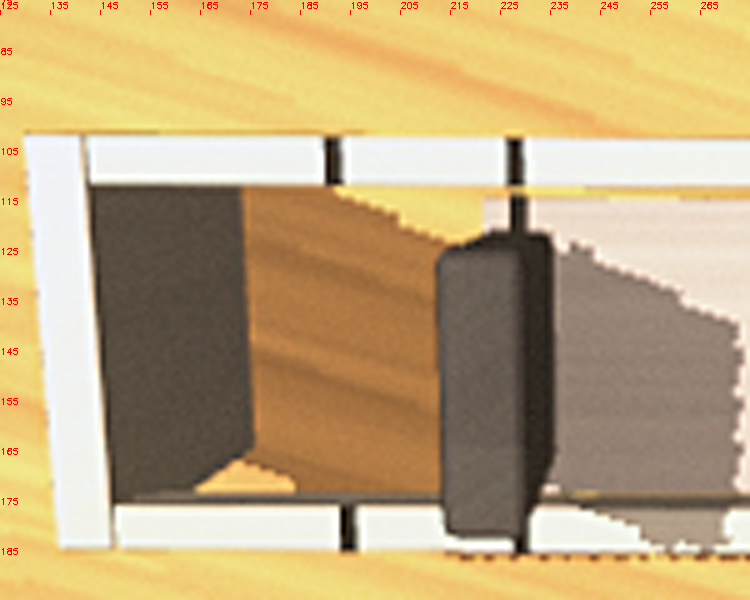

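```bash
python3 - <<'E'
from fit import *; import json
w=tuple(json.load(open('pics/w6.json'))); c=C(125,75,5)
o=[(w,(.031,.135,.106),c(333,160)),(w,(-.031,.135,.106),c(348,528)),(w,(.031,.105,.106),c(515,160)),(w,(-.031,.105,.106),c(521,530)),
(w,(.02,.111,.165),c(438,250)),(w,(.02,.099,.165),c(522,248)),(w,(-.02,.111,.165),c(445,537)),(w,(-.02,.099,.165),c(526,537)),
(w,(.03,-.036,.14),(417,110)),(w,(-.03,-.036,.14),(409,190)),(w,(-.03,.036,.14),(316,190))]
M=fit(o,[.6446,.0362,.279])
print('handle',place(M,(0,.105,.147)),'spout',place(M,(-.1,0,.056)))
from plan import plan
h=place(M,(0,.105,.147))
s=plan((h[0],h[1],.2069,M[2])); plan((h[0],h[1],.128,M[2]),start=s)
E
```

```text
pose [0.645  0.0361 0.2744]
[[0.5, 0.0], [0.4, -0.1], [0.5, 0.3], [0.3, -0.2], [-0.6, -0.5], [0.7, 0.0], [-0.5, 0.7], [0.6, 0.8], [0.1, -0.0], [-1.4, -0.2], [-1.4, -1.0]]
handle [0.616566   0.13716263 0.147     ] spout [0.54875421 0.00899649 0.056     ]
t 11.67 at [0.5853 0.1022 0.2169] [-3.1415e+00  1.0000e-03  2.8140e-01] w 0.0378 F [ 0.1  0.2 -0.9]
(([0.497, -0.312, 0.124], np.float64(0.005)), 2)
end [0.6166 0.1372 0.2069] 0.2736
(([-0.0, 0.0, 0.987], np.float64(-0.0)), 3)
end [0.6166 0.1372 0.128 ] 0.2736
```

Emit:
servo_tool:
  rows:
    - [[0.25, -0.156, 0], 0.005]
    - [[0.497, -0.312, 0.12], 0.005]
    - [[0.497, -0.312, 0.12], 0.005]
    - [[0.497, -0.312, 0.4], 0.005]
    - [[0.497, -0.312, 0.7], 0.005]
    - [[0.497, -0.312, 0.9], 0.005]
    - [[0.497, -0.312, 0.9], 0.005]

```text
time: 12.25
tool_pos: [0.614, 0.1363, 0.1402]
ee_rot: [-3.141, 0.009, 0.272]
wrist_force: [-0.2, 0.2, -1.2]
width: 0.0378
```

```bash
python3 - <<'E'
from plan import plan
plan((.6166,.1372,.128,.2744))
E
```

```text
t 12.25 at [0.614  0.1363 0.1402] [-3.1406  0.0095  0.2719] w 0.0378 F [-0.2  0.2 -1.2]
(([0.035, -0.002, 0.152], np.float64(-0.002)), 1)
end [0.6166 0.1372 0.128 ] 0.275
```

Emit:
servo_tool:
  rows:
    - [[0, 0, 0.1], 0]
    - [[0, 0, 0.2], 0]
    - [[0, 0, 0.2], 0]
    - [[0, 0, 0.2], 0]

```text
time: 12.58
tool_pos: [0.6171, 0.137, 0.1297]
ee_rot: [3.141, -0.001, 0.27]
wrist_force: [-0.1, 0.4, 0.7]
width: 0.0376
```

Emit:
servo_tool:
  rows:
    - [[0, 0, 0], 0]
    - [[0, 0, 0], 0]
    - [[0, 0, 0], 0]
    - [[0, 0, 0], 0]
    - [[0, 0, 0], 0]
    - [[0, 0, 0], 0]
    - [[0, 0, 0], 0]
    - [[0, 0, 0], 0]
  grip: 1

```text
time: 13.25
tool_pos: [0.6171, 0.1379, 0.1298]
ee_rot: [-3.141, -0.001, 0.271]
wrist_force: [-1.3, 3.4, 1.8]
width: 0.0119
```

```bash
python3 - <<'E'
from plan import plan
plan((.6166,.1372,.128,.2744))
from snap import *; snap('top','t7')
from crop import *; crop('t7',160,130,110,120,5)
E
```

```text
t 13.25 at [0.6171 0.1379 0.1298] [-3.1407e+00 -9.0000e-04  2.7100e-01] w 0.0119 F [-1.3  3.4  1.8]
(([-0.008, 0.007, 0.022], np.float64(-0.002)), 1)
end [0.6166 0.1372 0.128 ] 0.2741
```

View pics/t7c.png

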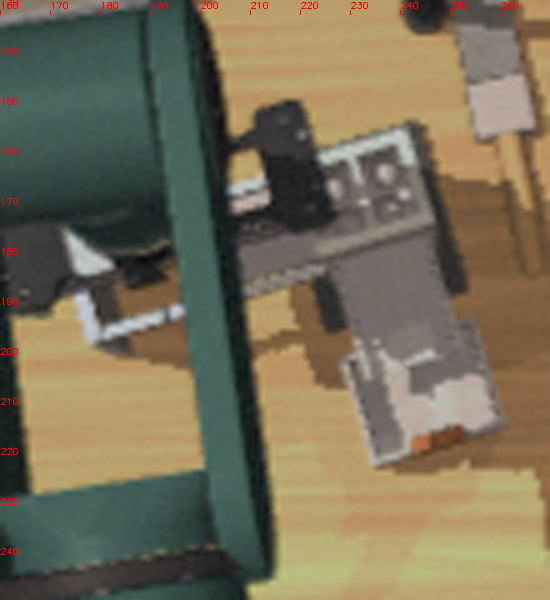

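Emit:
servo_tool:
  rows:
    - [[0, -0.05, 0], 0]
    - [[0, -0.1, 0], 0]
    - [[0, -0.15, 0], 0]
    - [[0, -0.2, 0], 0]
    - [[0, -0.25, 0], 0]
    - [[0, -0.3, 0], 0]
    - [[0, -0.34, 0], 0]
    - [[0, -0.37, 0], 0]
    - [[0, -0.37, 0], 0]
    - [[0, -0.37, 0], 0]

```text
time: 14.13
tool_pos: [0.6102, 0.1622, 0.1297]
ee_rot: [3.136, -0.001, 0.268]
wrist_force: [2.0, -7.6, 3.7]
width: 0.0119
```

```bash
python3 - <<'E'
from bench import robot; import numpy as np
o=robot.get_obs(); d=o['tool_pos']-np.array([.6171,.1379,.1298]); print(d, d@np.array([-np.sin(.2744),np.cos(.2744),0]),d@np.array([np.cos(.2744),np.sin(.2744),0]),o['wrist_force'],o['width'])
from snap import *; snap('wrist','w8'); snap('scene','s8'); snap('top','t8')
from crop import *; crop('s8',245,150,120,100,6)
E
```

```text
[-6.92312153e-03  2.43045023e-02 -5.62932943e-05] 0.02527117537612477 -7.833618848402178e-05 [ 2.00087601 -7.63504792  3.71748919] 0.011856548101005096
```

View pics/w8.png

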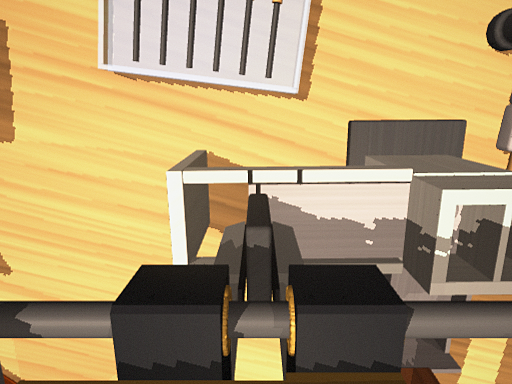

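View pics/s8c.png

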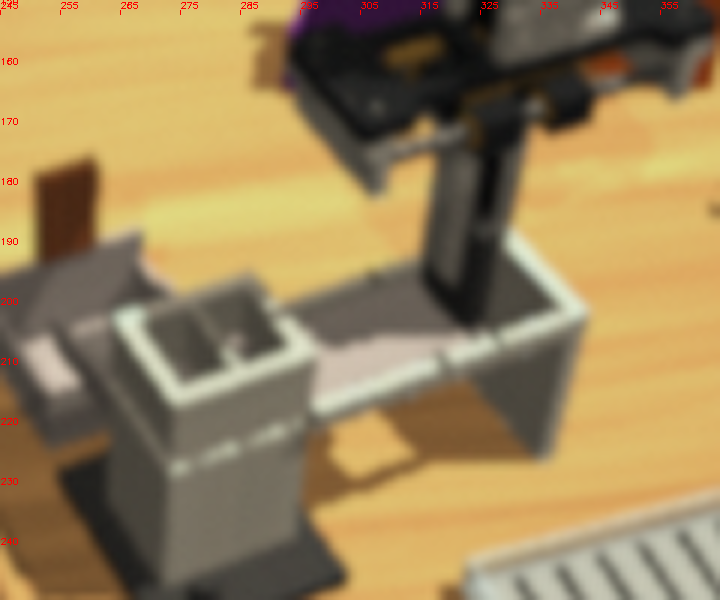

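The gate line is at (258,188), with the second index line at (251,177) and the first at (299,177), so about 26 mm open. I'll pull 4–5 mm more.

Emit:
servo_tool:
  rows:
    - [[0, -0.03, 0], 0]
    - [[0, -0.06, 0], 0]
    - [[0, -0.06, 0], 0]
    - [[0, -0.06, 0], 0]
    - [[0, -0.06, 0], 0]
    - [[0, -0.06, 0], 0]
    - [[0, -0.06, 0], 0]
    - [[0, -0.06, 0], 0]

```text
time: 14.95
tool_pos: [0.6089, 0.1666, 0.1297]
ee_rot: [3.136, -0.0, 0.267]
wrist_force: [1.5, -6.8, 2.3]
width: 0.0119
```

```bash
python3 - <<'E'
from bench import robot; import numpy as np
o=robot.get_obs(); d=o['tool_pos']-np.array([.6171,.1379,.1298]); print(d, d@np.array([-np.sin(.2744),np.cos(.2744),0]),o['wrist_force'],o['width'])
from snap import *; snap('wrist','w9'); snap('top','t9')
from crop import *; crop('t9',160,130,120,110,6); crop('w9',230,150,100,60,7)
E
```

```text
[-8.19417035e-03  2.87349781e-02 -8.28671505e-05] 0.02988031342894816 [ 1.5032766  -6.84132686  2.28052669] 0.011897040689113764
```

View pics/w9c.png

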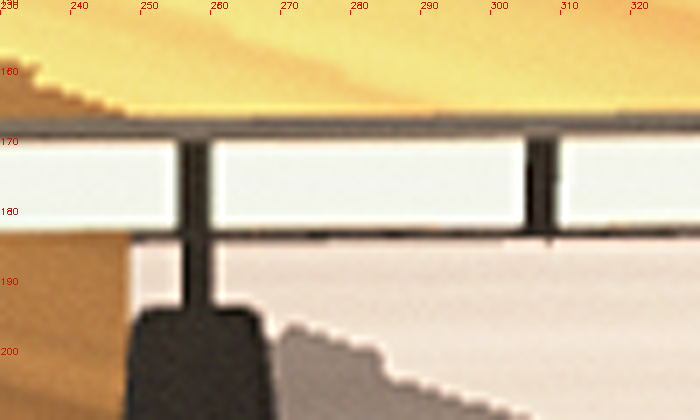

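View pics/t9c.png

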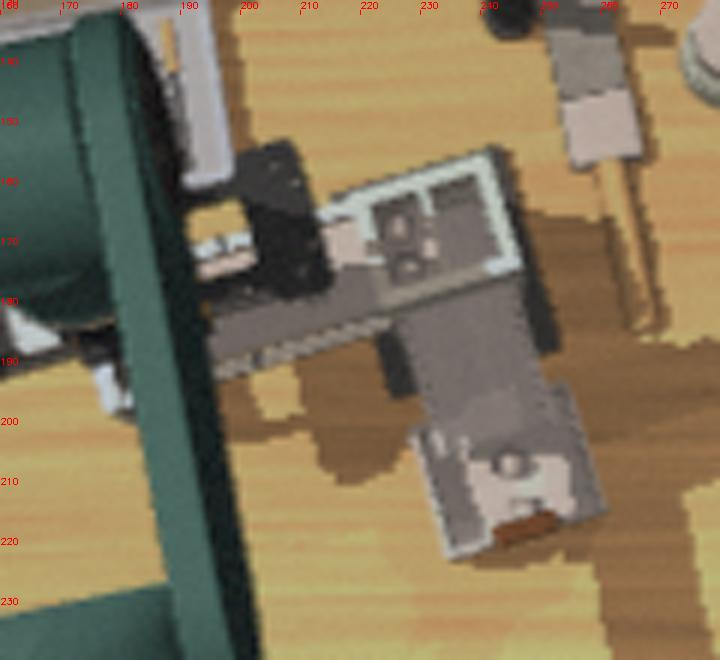

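The lines coincide, so the gate is 30 mm open. A bead shows in the pan at top ≈(245,206). I'll check the other one.

```bash
python3 - <<'E'
from snap import *; snap('scene','s9')
from crop import *; crop('s9',235,170,75,60,10); crop('t9',220,150,45,75,8)
E
```

```text
(no output)
```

View pics/s9c.png

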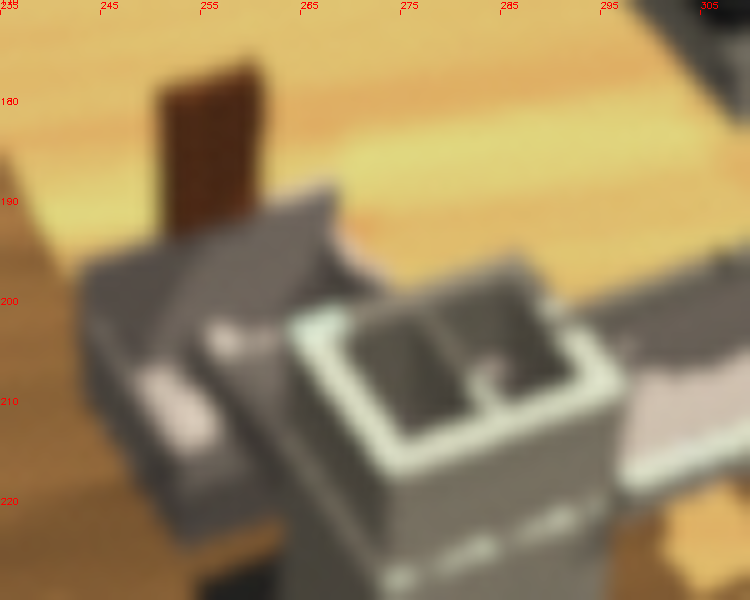

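View pics/t9c.png

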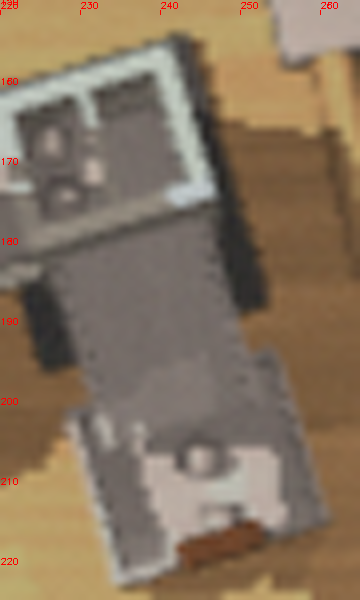

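Emit:
servo_tool:
  rows:
    - [[0, 0.05, 0], 0]
    - [[0, 0.1, 0], 0]
    - [[0, 0.16, 0], 0]
    - [[0, 0.22, 0], 0]
    - [[0, 0.28, 0], 0]
    - [[0, 0.34, 0], 0]
    - [[0, 0.4, 0], 0]
    - [[0, 0.45, 0], 0]
    - [[0, 0.49, 0], 0]
    - [[0, 0.51, 0], 0]
    - [[0, 0.51, 0], 0]
    - [[0, 0.51, 0], 0]

```text
time: 16.1
tool_pos: [0.617, 0.1379, 0.1298]
ee_rot: [-3.13, -0.001, 0.275]
wrist_force: [-4.9, 16.9, 4.8]
width: 0.012
```

```bash
python3 - <<'E'
from bench import robot; import numpy as np
o=robot.get_obs(); d=o['tool_pos']-np.array([.6171,.1379,.1298]); print(d, d@np.array([-np.sin(.2744),np.cos(.2744),0]),o['wrist_force'],o['width'])
from snap import *; snap('wrist','w10')
from crop import *; crop('w10',200,120,160,80,5)
E
```

```text
[-5.72318646e-05  2.80795751e-05 -4.60337516e-05] 4.253714659657657e-05 [-4.91655828 16.87026614  4.82888719] 0.01203517992422482
```

View pics/w10c.png

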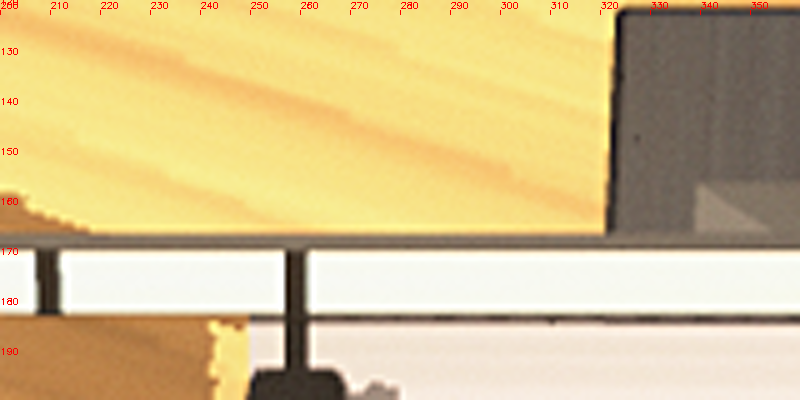

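Emit:
servo_tool:
  rows:
    - [[0, -0.04, 0], 0]
    - [[0, -0.075, 0], 0]
    - [[0, -0.075, 0], 0]

```text
time: 16.4
tool_pos: [0.6171, 0.1379, 0.1298]
ee_rot: [-3.141, -0.001, 0.271]
wrist_force: [-1.2, 3.0, 3.9]
width: 0.0118
```

Emit:
servo_tool:
  rows:
    - [[0, 0, 0], 0]
    - [[0, 0, 0], 0]
    - [[0, 0, 0], 0]
    - [[0, 0, 0], 0]
    - [[0, 0, 0], 0]
  grip: 0.2

```text
time: 16.82
tool_pos: [0.617, 0.136, 0.1286]
ee_rot: [3.141, 0.001, 0.269]
wrist_force: [0.8, -0.3, -0.0]
width: 0.0369
```

Emit:
servo_tool:
  rows:
    - [[0, 0, -0.2], 0]
    - [[0, 0, -0.6], 0]
    - [[0, 0, -1], 0]
    - [[0, 0, -1], 0]

```text
time: 17.15
tool_pos: [0.6202, 0.1368, 0.2174]
ee_rot: [3.139, -0.013, 0.27]
wrist_force: [-0.1, -0.4, 1.7]
width: 0.0373
```

```bash
python3 - <<'E'
from plan import plan
s=plan((.47,-.04,.22,1.848))
E
```

```text
t 17.15 at [0.6202 0.1368 0.2174] [ 3.1394 -0.013   0.2697] w 0.0373 F [-0.1 -0.4  1.7]
(([-0.799, 0.543, -0.011], np.float64(-0.335)), 5)
(([-0.965, 0.068, -0.01], np.float64(-0.335)), 5)
(([-0.868, -0.425, -0.011], np.float64(-0.335)), 5)
end [ 0.47 -0.04  0.22] 1.8484
```

Emit:
servo_tool:
  rows:
    - [[-0.16, 0.11, 0], -0.067]
    - [[-0.32, 0.22, 0], -0.134]
    - [[-0.48, 0.33, 0], -0.2]
    - [[-0.64, 0.43, 0], -0.267]
    - [[-0.8, 0.54, 0], -0.335]

```text
time: 17.57
tool_pos: [0.5664, 0.0773, 0.2087]
ee_rot: [-3.142, 0.001, 0.801]
wrist_force: [-1.1, 0.6, 0.3]
width: 0.0375
```

Emit:
servo_tool:
  rows:
    - [[-0.19, 0.01, 0], -0.067]
    - [[-0.38, 0.03, 0], -0.134]
    - [[-0.57, 0.04, 0], -0.2]
    - [[-0.77, 0.05, 0], -0.267]
    - [[-0.965, 0.07, 0], -0.335]

```text
time: 17.98
tool_pos: [0.5163, 0.0182, 0.2088]
ee_rot: [-3.141, 0.0, 1.328]
wrist_force: [1.0, -0.9, 0.7]
width: 0.0372
```

Emit:
servo_tool:
  rows:
    - [[-0.17, -0.08, 0], -0.067]
    - [[-0.34, -0.17, 0], -0.134]
    - [[-0.51, -0.25, 0], -0.2]
    - [[-0.69, -0.34, 0], -0.267]
    - [[-0.868, -0.425, 0], -0.335]
    - [[-0.868, -0.425, 0], -0.335]

```text
time: 18.48
tool_pos: [0.4657, -0.0418, 0.2092]
ee_rot: [-3.141, 0.001, 1.848]
wrist_force: [0.8, -0.0, -0.2]
width: 0.0375
```

```bash
python3 - <<'E'
from snap import *; snap('wrist','w11')
from crop import *; crop('w11',220,40,160,120,5)
E
```

```text
(no output)
```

View pics/w11.png

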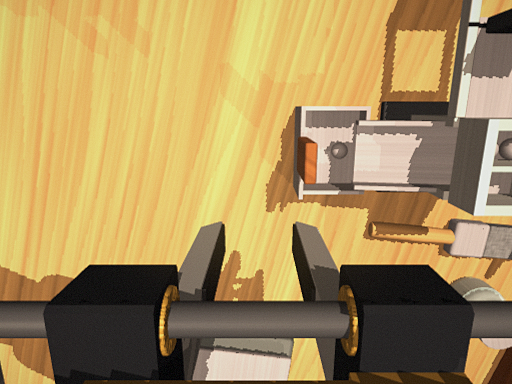

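View pics/w11c.png

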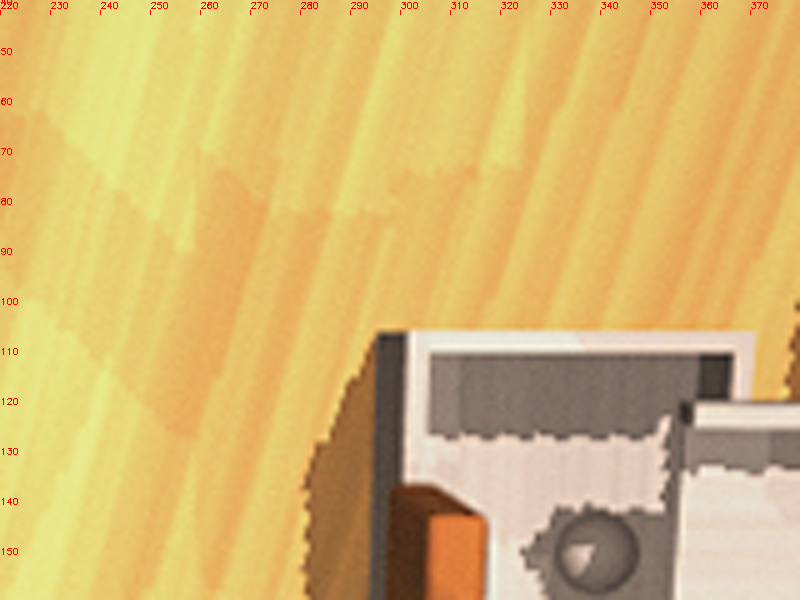

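```bash
python3 - <<'E'
from snap import *; snap('top','t11')
import cv2,numpy as np
a=cv2.imread('pics/w11.png')[90:220,280:512]; a=cv2.resize(a,None,fx=3.4,fy=3.4,interpolation=cv2.INTER_CUBIC); cv2.imwrite('pics/w11d.png',a)
from crop import *; crop('t11',160,140,110,90,7)
E
```

```text
(no output)
```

View pics/w11d.png

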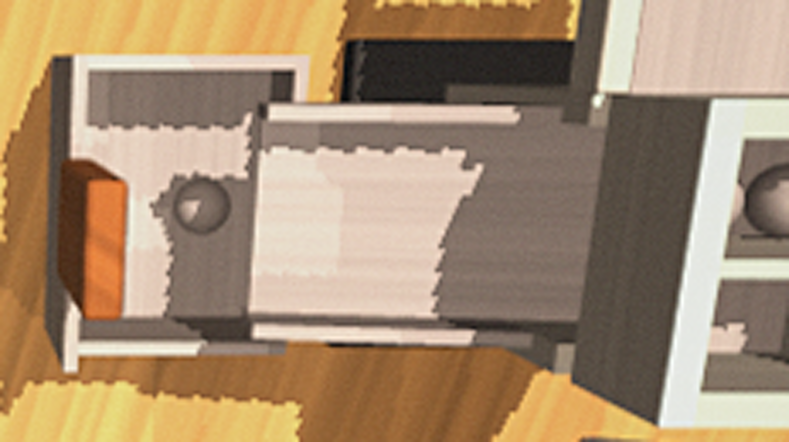

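View pics/t11c.png

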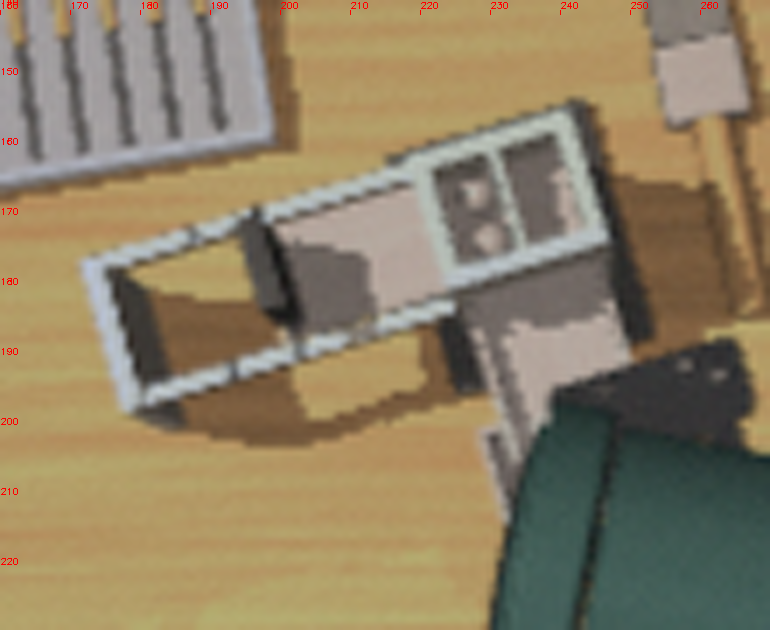

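```bash
python3 - <<'E'
from fit import *; import json
w=tuple(json.load(open('pics/w11.json'))); c=C(280,90,3.4)
# image up=own +y, right=own +x
p=[(w,(-.0405,.017,.118),c(87,180)),(w,(-.0305,.017,.118),c(126,180)),(w,(-.0305,-.017,.118),c(126,319)),(w,(-.0405,-.017,.118),c(85,319)),
(w,(.0375,.045,.028),c(309,56)),(w,(-.0375,-.045,.06),c(66,371)),(w,(-.0375,.045,.06),c(72,56))]
P=fit(p,[.533,.004,.277]); g=place(P,(-.0355,0,.098)); print(g)
from plan import plan
s=plan((.4984,-.0056,.2,1.848)); plan((.4984,-.0056,.0779,1.848),start=s)
E
```

```text
pose [0.5334 0.0049 0.2848]
[[-0.0, -0.2], [1.2, -0.3], [-0.3, 0.8], [-0.5, 0.9], [-0.1, -0.8], [-0.2, 0.1], [0.2, -0.3]]
[ 0.499363   -0.00507076  0.098     ]
t 18.58 at [ 0.467  -0.0402  0.2092] [ 3.1409e+00 -1.0000e-04  1.8451e+00] w 0.0376 F [ 0.4  0.5 -0.7]
(([0.31, 0.495, 0.114], np.float64(-0.002)), 2)
end [ 0.4984 -0.0056  0.2   ] 1.8483
(([0.0, 0.0, 0.763], np.float64(0.0)), 2)
(([0.0, 0.0, 0.764], np.float64(0.0)), 2)
end [ 0.4984 -0.0056  0.0779] 1.8483
```

Pan is where I left it. Re-grasping.

Emit:
servo_tool:
  rows:
    - [[0.15, 0.25, 0], 0]
    - [[0.31, 0.5, 0.1], 0]
    - [[0.31, 0.5, 0.1], 0]
    - [[0.31, 0.5, 0.4], 0]
    - [[0.31, 0.5, 0.7], 0]
    - [[0.31, 0.5, 0.85], 0]
    - [[0.31, 0.5, 0.85], 0]
    - [[0.31, 0.5, 0.85], 0]

```text
time: 19.25
tool_pos: [0.4983, -0.0051, 0.1408]
ee_rot: [-3.14, -0.001, 1.848]
wrist_force: [0.8, 0.6, 0.8]
width: 0.0378
```

Emit:
servo_tool:
  rows:
    - [[0, 0, 0.3], 0]
    - [[0, 0, 0.55], 0]
    - [[0, 0, 0.76], 0]
    - [[0, 0, 0.76], 0]
    - [[0, 0, 0.76], 0]
    - [[0, 0, 0.76], 0]

```text
time: 19.75
tool_pos: [0.5001, -0.0054, 0.0827]
ee_rot: [3.138, 0.002, 1.849]
wrist_force: [-1.3, -0.3, 0.2]
width: 0.0375
```

```bash
python3 - <<'E'
from plan import plan
plan((.499,-.0054,.0779,1.848))
E
```

```text
t 19.75 at [ 0.5001 -0.0054  0.0827] [3.1382e+00 1.5000e-03 1.8486e+00] w 0.0375 F [-1.3 -0.3  0.2]
(([0.004, -0.013, 0.06], np.float64(0.0)), 1)
end [ 0.499  -0.0054  0.0779] 1.8486
```

Emit:
servo_tool:
  rows:
    - [[0, -0.01, 0.04], 0]
    - [[0, -0.01, 0.04], 0]
    - [[0, -0.01, 0.04], 0]

```text
time: 20.0
tool_pos: [0.4983, -0.0055, 0.0781]
ee_rot: [3.14, 0.001, 1.849]
wrist_force: [-0.5, -0.7, -0.5]
width: 0.0375
```

Emit:
servo_tool:
  rows:
    - [[0, 0, 0], 0]
    - [[0, 0, 0], 0]
    - [[0, 0, 0], 0]
    - [[0, 0, 0], 0]
    - [[0, 0, 0], 0]
    - [[0, 0, 0], 0]
    - [[0, 0, 0], 0]
    - [[0, 0, 0], 0]
  grip: 1

```text
time: 20.67
tool_pos: [0.498, -0.0054, 0.0773]
ee_rot: [3.141, 0.0, 1.849]
wrist_force: [1.0, 0.0, 0.3]
width: 0.01
```

Emit:
servo_tool:
  rows:
    - [[0, 0, -0.03], 0]
    - [[0, 0, -0.06], 0]
    - [[0, -0.04, -0.07], 0]
    - [[0, -0.12, -0.07], 0]
    - [[0, -0.22, -0.07], 0]
    - [[0, -0.34, -0.07], 0]
    - [[0, -0.47, -0.07], 0]
    - [[0, -0.6, -0.07], 0]
    - [[0, -0.72, -0.07], 0]
    - [[0, -0.82, -0.07], 0]
    - [[0, -0.88, -0.07], 0]
    - [[0, -0.9, -0.07], 0]

```text
time: 21.67
tool_pos: [0.4278, -0.0255, 0.083]
ee_rot: [3.141, 0.0, 1.848]
wrist_force: [0.4, 0.1, -2.3]
width: 0.0098
```

```bash
python3 - <<'E'
from snap import *; snap('wrist','w12');print(robot.get_obs()['tool_pos'],robot.get_obs()['wrist_force'])
E
```

```text
[ 0.42806983 -0.02543629  0.08296839] [-0.92979273 -0.93528558 -2.62680462]
```

View pics/w12.png

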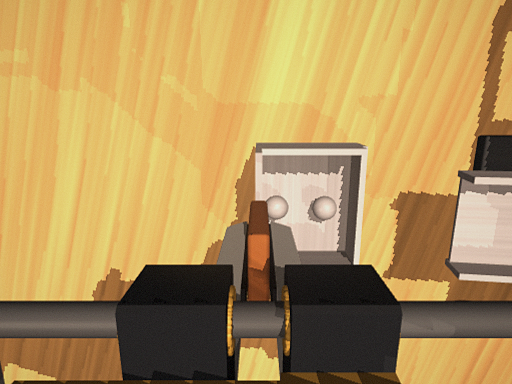

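Both beads lie in the pan, at (276,207) and (325,208). Now to the scale.

Emit:
servo_tool:
  rows:
    - [[0, 0, -0.08], 0]
    - [[0, 0, -0.22], 0]
    - [[0, 0, -0.4], 0]
    - [[0, 0, -0.6], 0]
    - [[0, 0, -0.78], 0]
    - [[0, 0, -0.92], 0]
    - [[0, 0, -1], 0]
    - [[0, 0, -1], 0]

```text
time: 22.38
tool_pos: [0.43, -0.0254, 0.1651]
ee_rot: [3.138, 0.002, 1.849]
wrist_force: [-0.2, 0.4, -2.0]
width: 0.0099
```

Emit:
servo_tool:
  rows:
    - [[-0.03, 0, 0], 0]
    - [[-0.1, -0.01, 0], 0]
    - [[-0.21, -0.03, 0], 0]
    - [[-0.35, -0.05, 0], 0]
    - [[-0.52, -0.08, 0], 0]
    - [[-0.72, -0.1, 0], 0]
    - [[-0.94, -0.13, 0], 0]

```text
time: 22.97
tool_pos: [0.439, -0.1018, 0.1622]
ee_rot: [-3.141, -0.0, 1.849]
wrist_force: [0.9, 0.2, -1.7]
width: 0.01
```

Emit:
servo_tool:
  rows:
    - [[-0.23, -0.03, 0], 0]
    - [[-0.46, -0.07, 0], 0]
    - [[-0.69, -0.1, 0], 0]
    - [[-0.92, -0.135, 0], 0]

```text
time: 23.3
tool_pos: [0.4486, -0.1762, 0.1621]
ee_rot: [-3.141, -0.0, 1.848]
wrist_force: [-0.5, -0.7, -3.0]
width: 0.0097
```

Emit:
servo_tool:
  rows:
    - [[-0.22, -0.03, 0], 0]
    - [[-0.43, -0.06, 0], 0]
    - [[-0.63, -0.09, 0], 0]
    - [[-0.8, -0.11, 0], 0]
    - [[-0.92, -0.13, 0], 0]
    - [[-0.98, -0.14, 0], 0]
    - [[-1, -0.14, 0], 0]
    - [[-1, -0.14, 0], 0]
    - [[-1, -0.14, 0], 0]

```text
time: 24.05
tool_pos: [0.4603, -0.2536, 0.1628]
ee_rot: [3.142, -0.0, 1.849]
wrist_force: [0.9, -0.0, -2.8]
width: 0.0095
```

```bash
python3 - <<'E'
from plan import plan
s=plan((.4676,-.3221,.1624,1.848))
from snap import *; snap('wrist','w13')
E
```

```text
t 24.05 at [ 0.4603 -0.2536  0.1628] [ 3.1415e+00 -4.0000e-04  1.8494e+00] w 0.0095 F [ 0.9 -0.  -2.8]
(([-0.849, -0.147, 0.005], np.float64(0.001)), 2)
end [ 0.4676 -0.3221  0.1624] 1.8479
```

View pics/w13.png

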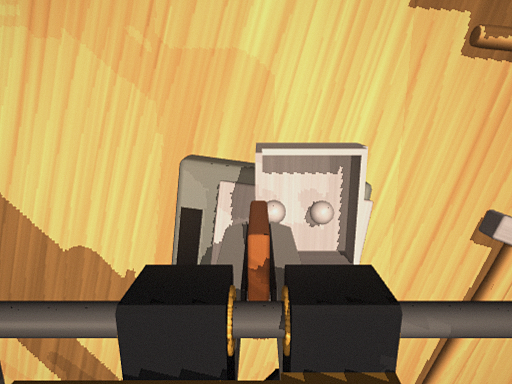

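```bash
python3 - <<'E'
from fit import *; import json
w=tuple(json.load(open('pics/w13.json')))
S=[.5017,-.3124,.1452]
for l in [(-.068,.068,.055),(.068,.068,.055),(-.108,.068,.038),(.068,-.068,.055)]: print(l,proj(place(S,l),w).round(1))
from crop import *; crop('w13',170,140,110,90,7)
E
```

```text
(-0.068, 0.068, 0.055) [217.7 180.9]
(0.068, 0.068, 0.055) [372.3 201.2]
(-0.108, 0.068, 0.038) [175.9 171.2]
(0.068, -0.068, 0.055) [342.3 334.9]
```

View pics/w13c.png

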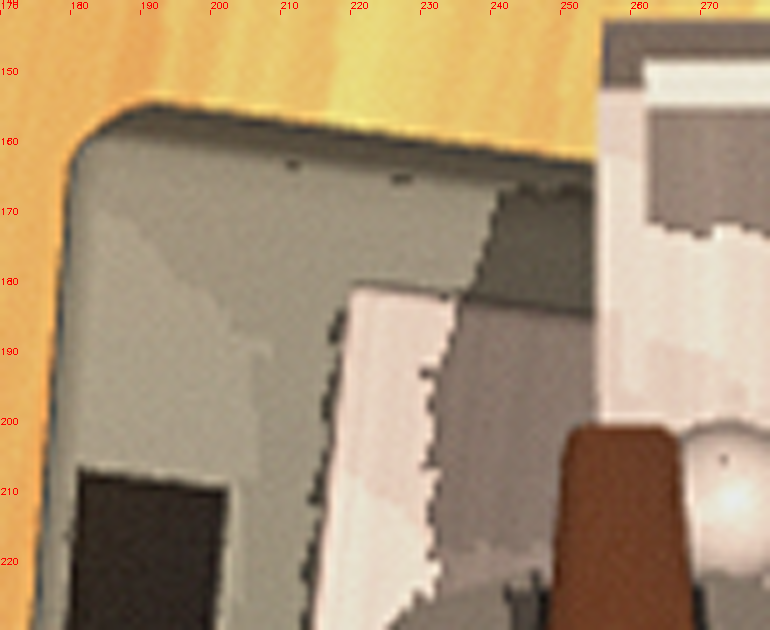

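Emit:
servo_tool:
  rows:
    - [[-0.04, -0.01, 0], 0]
    - [[-0.13, -0.02, 0], 0]
    - [[-0.27, -0.05, 0], 0]
    - [[-0.43, -0.08, 0], 0]
    - [[-0.59, -0.1, 0], 0]
    - [[-0.72, -0.125, 0], 0]
    - [[-0.81, -0.14, 0], 0]
    - [[-0.85, -0.147, 0], 0]
    - [[-0.85, -0.147, 0], 0]
    - [[-0.85, -0.147, 0], 0]

```text
time: 24.93
tool_pos: [0.4675, -0.3227, 0.1626]
ee_rot: [-3.141, -0.001, 1.849]
wrist_force: [-0.5, 0.1, -1.8]
width: 0.0099
```

Emit:
servo_tool:
  rows:
    - [[0, 0, 0.04], 0]
    - [[0, 0, 0.1], 0]
    - [[0, 0, 0.17], 0]
    - [[0, 0, 0.24], 0]
    - [[0, 0, 0.29], 0]
    - [[0, 0, 0.32], 0]
    - [[0, 0, 0.33], 0]
    - [[0, 0, 0.33], 0]
    - [[0, 0, 0.33], 0]

```text
time: 25.68
tool_pos: [0.4677, -0.3228, 0.1366]
ee_rot: [3.141, 0.0, 1.849]
wrist_force: [-0.3, 0.3, -2.0]
width: 0.0099
```

```bash
python3 - <<'E'
from plan import plan
s=plan((.4676,-.3221,.1323,1.848))
E
```

```text
t 25.68 at [ 0.4677 -0.3228  0.1366] [3.1414e+00 4.0000e-04 1.8489e+00] w 0.0099 F [-0.3  0.3 -2. ]
(([0.009, 0.001, 0.054], np.float64(0.001)), 1)
end [ 0.4676 -0.3221  0.1323] 1.8473
```

Emit:
servo_tool:
  rows:
    - [[0, 0, 0.02], 0]
    - [[0, 0, 0.04], 0]
    - [[0, 0, 0.05], 0]
    - [[0, 0, 0.055], 0]
    - [[0, 0, 0.055], 0]
    - [[0, 0, 0.055], 0]

```text
time: 26.18
tool_pos: [0.4677, -0.3228, 0.1323]
ee_rot: [3.141, 0.0, 1.849]
wrist_force: [0.1, 0.4, -0.8]
width: 0.01
```

Emit:
servo_tool:
  rows:
    - [[0, 0, 0.006], 0]
    - [[0, 0, 0.006], 0]
    - [[0, 0, 0.006], 0]

```text
time: 26.43
tool_pos: [0.4677, -0.3228, 0.1323]
ee_rot: [3.141, 0.001, 1.849]
wrist_force: [-0.7, 0.7, 3.3]
width: 0.01
```

Emit:
servo_tool:
  rows:
    - [[0, 0, 0], 0]
    - [[0, 0, 0], 0]
    - [[0, 0, 0], 0]
    - [[0, 0, 0], 0]
    - [[0, 0, 0], 0]
    - [[0, 0, 0], 0]
  grip: 0.2

```text
time: 26.93
tool_pos: [0.4676, -0.3227, 0.1315]
ee_rot: [3.142, 0.0, 1.849]
wrist_force: [1.0, -0.8, 0.2]
width: 0.0373
```

Emit:
servo_tool:
  rows:
    - [[0, 0, -0.15], 0]
    - [[0, 0, -0.4], 0]
    - [[0, 0, -0.7], 0]
    - [[0, 0, -1], 0]
    - [[0, 0, -1], 0]

```text
time: 27.35
tool_pos: [0.4697, -0.3245, 0.2188]
ee_rot: [3.135, 0.01, 1.849]
wrist_force: [0.7, -0.3, 0.9]
width: 0.0378
```

Emit:
servo_tool:
  rows:
    - [[0, -0.3, 0], 0]
    - [[0, -0.6, 0], 0]
    - [[0, -0.9, 0], 0]
    - [[0, -0.9, 0], 0]
    - [[0, -0.9, 0], 0]
    - [[0, -0.9, 0], 0]

```text
time: 27.85
tool_pos: [0.3987, -0.3424, 0.2115]
ee_rot: [3.141, -0.0, 1.849]
wrist_force: [-0.5, -0.1, -0.5]
width: 0.0377
```

```bash
python3 - <<'E'
from snap import *
for n in('wrist','top','scene'): snap(n,n[0]+'14')
print(robot.get_obs()['time'],robot.get_obs()['wrist_force'])
E
```

```text
28.0 [-0.67911411 -0.51653044 -0.28718276]
```

View pics/w14.png

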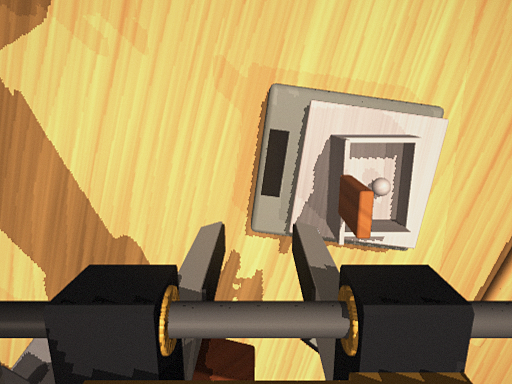

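View pics/s14.png

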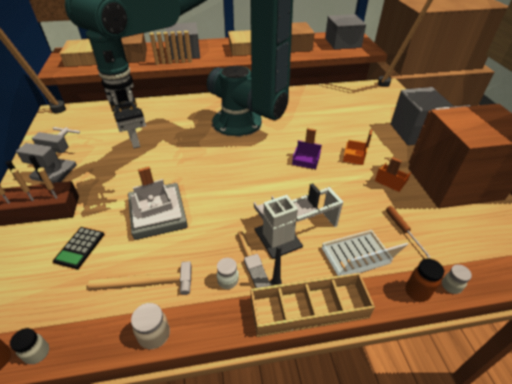

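View pics/t14.png

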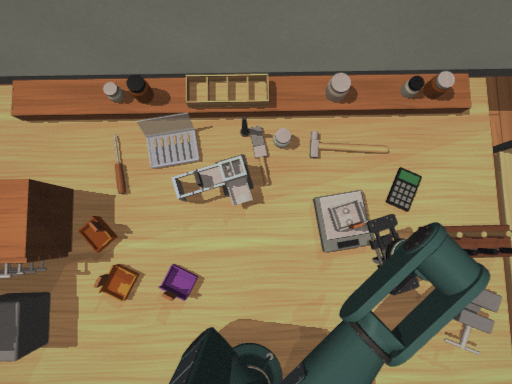

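```bash
python3 - <<'E'
import cv2
from crop import *; crop('w14',250,75,210,185,4); crop('t14',310,185,65,70,8); crop('s14',120,160,75,80,8)
a=cv2.imread('pics/t14c.png');b=cv2.imread('pics/s14c.png')
import numpy as np
h=max(a.shape[0],b.shape[0]); pad=lambda i:cv2.copyMakeBorder(i,0,h-i.shape[0],0,0,0)
cv2.imwrite('pics/ts14.png',cv2.resize(np.hstack([pad(a),pad(b)]),None,fx=.7,fy=.7))
E
```

```text
(no output)
```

View pics/w14c.png

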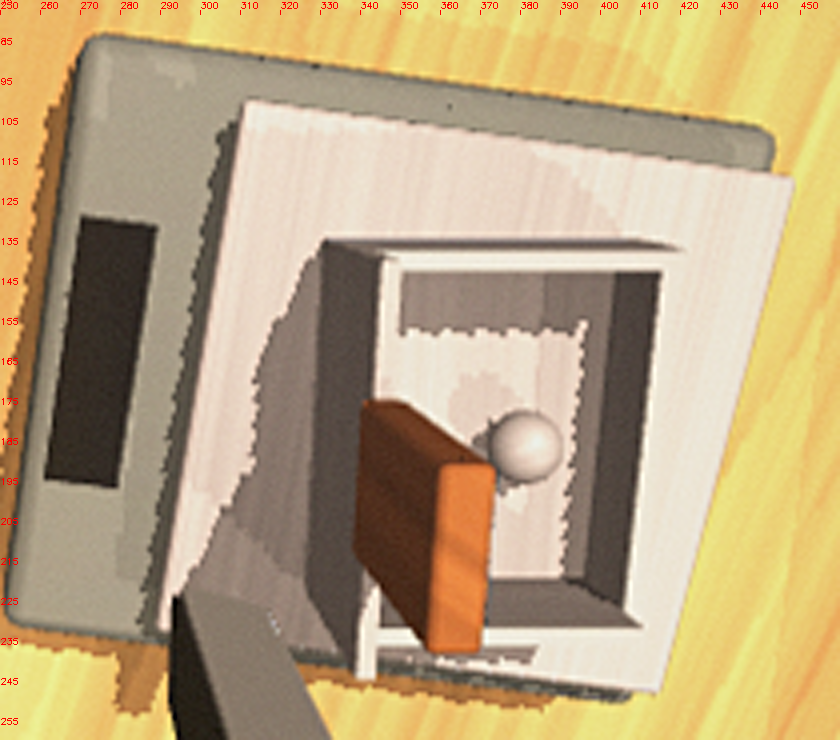

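View pics/ts14.png

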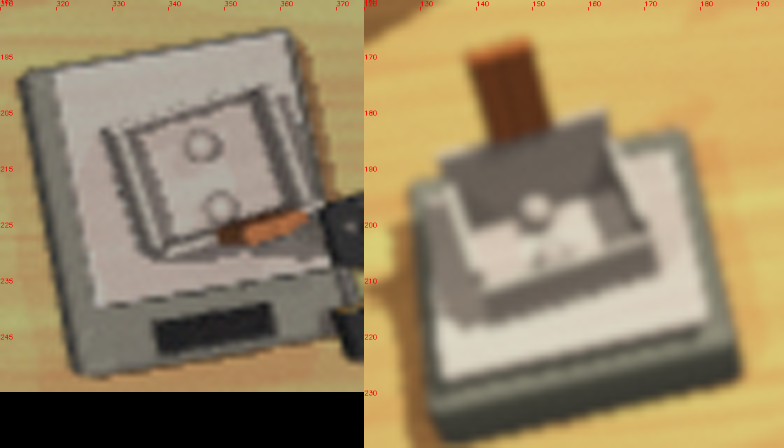

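```bash
python3 - <<'E'
from fit import *; import json
w=tuple(json.load(open('pics/w14.json'))); c=C(250,75,4); z=.055
P=fit([(w,(-.0405,.017,z+.118),c(441,463)),(w,(-.0305,.017,z+.118),c(493,464)),(w,(-.0305,-.017,z+.118),c(481,653)),(w,(-.0405,-.017,z+.118),c(429,652)),
(w,(-.0375,.045,z),c(325,240)),(w,(.0375,.045,z+.028),c(682,249)),(w,(.0375,-.045,z+.028),c(641,627)),(w,(-.0375,-.045,z+.06),c(365,680))],[.5,-.31,.28])
S=fit([(w,(-.068,.068,z),c(246,100)),(w,(.068,.068,z),c(795,178)),(w,(.068,-.068,z),c(660,692)),(w,(-.068,-.068,z),c(158,630))],[.5,-.31,.145])
print(np.hypot(*(P-S)[:2]),P-S)
E
cp pics/t14.png pics/t14b.png; python3 -c "
from crop import *; crop('t14b',165,145,100,70,8)"
```

```text
pose [ 0.5026 -0.3129  0.2778]
[[0.1, 0.2], [2.3, -0.1], [1.1, 1.0], [-0.5, 1.2], [-0.8, -0.8], [0.1, -0.6], [-0.5, -0.4], [-2.0, -0.6]]
pose [ 0.5028 -0.3117  0.1443]
[[-0.6, -0.4], [1.2, -0.4], [0.4, 1.0], [-0.8, 0.4]]
0.0012367518753436423 [-0.00017981 -0.00122361  0.1335214 ]
```

View pics/t14bc.png

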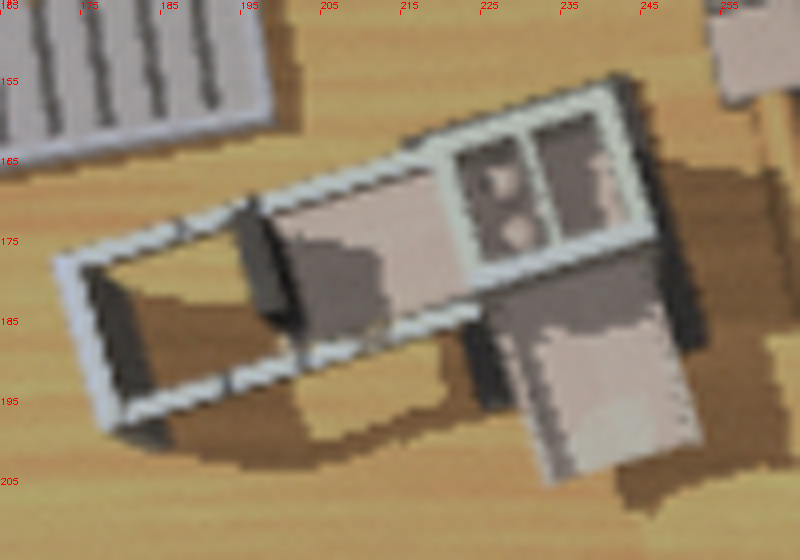

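The pan is about 1 mm off the plate centre with both beads in it. The near bay still holds two beads, and the handle sits at the same pixels as at the start, so the gate is shut. Handing in.

```bash
python3 -c "
from bench import robot; print(robot.close_job())"
```

```text
the job is handed in; nothing more can be done
None
```

The job is done and handed in at about 28 s; close_job reports no verdict.

**What I did:**
1. I stood the grey pan under the chute's lip. The spout came out about 15 mm ahead of the pan's centre.
2. I pulled the gate to 30 mm, with its line level with the second index line, and the two far-bay beads rolled into the pan.
3. I pushed the gate shut and carried the pan to the scale.

**Last checks:**
- **Pan:** it stands released on the weighing plate, about 1 mm from the plate's centre, with both beads visible in it.
- **Gate:** the gripper came back to its starting position within about 0.1 mm while pushing it shut. The last top picture shows the handle in its starting place.
- **Other beads:** the near bay still holds its two beads, and the far bay is empty.
- **Bystanders:** they look unmoved in the last pictures, compared by eye only. The arm was clear of everything.

**Could not see at first:** just after closing the gate, only one bead was visible in the pan. The second showed once I had drawn the pan back from under the chute. No check failed or disagreed.

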